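Clean the wax pot and put the modelling tools away

ROBOT

A 6-joint arm with a two-finger parallel gripper is mounted at the origin on the work surface. World frame = base frame: x ahead of the robot, y to its left, z up, the work surface at z = 0. Lengths are in m, angles in rad, forces in N, time in s.
With the tool pointing down it reaches from about 0.35 to 0.975 m from the base axis. Payload 4.9 kg.
Tool frame: the origin (TCP) lies at the very end of the fingers, on their centre line; the grasp point (between the pads) lies 19 mm behind it (ctrl.tcp_to_grasp is the z of the grasp point in the tool frame, in m); z points along the fingers, y is the line along which they close (so a half turn about z gives the same grasp; the last joint's range is limited). The gripper opens to 85 mm and grips with 20 to 120 N. Pads are 22 mm wide; open, the fingers measure 114 mm over their backs; the gripper's body (76 mm by 85 mm) begins 54 mm behind the grasp point. The pads swing forward as they close: fully open they stand 13 mm farther back than shut.
Start: joints at [1.195, 0.053, 1.613, -0, 1.476, -0.119], TCP at [0.159, 0.604, 0.231] pointing down, gripper open.
Joint ranges: [-3.01, 3.01], [-1.01, 2.22], [0.06, 2.58], [-1.02, 4.17], [0.09, 2.62], [-3.14, 3.14]. Speed limits (rad/s): [2.57, 2.57, 3.14, 3.14, 3.14, 3.14].

INTERFACE

Orientations are given as a rotation vector (axis times angle).
In Python, from station import ctrl, eyes, job, nets gives the robot as it stands. The module is installed in compiled form; this text tells all that it offers.
- The arm moves only by the tool jog_arm, never from a script. Its argument "commands" is one flat list of numbers, 7 for each row, row after row: the shift along the tool's x, y, z each as a share of 0.06 m, from -1 to 1, then the turn, a rotation vector about the tool's x, y, z each as a share of 0.1 rad, from -1 to 1, then the finger opening in mm, from 0 to 85.4. In form: [x, y, z, ax, ay, az, grip, x, y, z, ax, ay, az, grip, ...]. A call has 1 to 20 rows; each row shifts and turns the commanded pose from where the row before left it, along the tool's axes as they then stand; what a row does not reach is not made up. A row lasts 1/8 s, in which the tool goes at most 62.5 mm and 10.7 degrees, less where a joint would pass 70% of its speed; a pose out of reach is approached as far as the arm can. A call with a number of a shift or a turn outside -1 to 1 is refused whole. A call with a gripper value outside its range is refused whole. The fingers move at their own pace and stop on an object; "newtons" is the grip in N (left out, the last holds). Time passes only in rows, so rows that do not move let the fingers close. It gives the time, the measured TCP pose, the force, the opening and the grip force at its end, in the units of the state.
- ctrl.get_obs(): the state, without advancing time (a new reading comes with each control period).
- eyes.get_image(name): name is "scene" or "top"; returns a dict with "image" (420x560x3 uint8, red, green, blue), "z_map" (420x560 float32, m along the optical axis (not along the pixel's ray), 0 where there is no reading), "K" (3x3 intrinsics, pixels), "cam_to_world" (4x4, takes a point from camera to world coordinates). Camera axes: x right, y up, looking along -z (the intrinsics and any distortion apply to the point x, -y, -z); pixel columns grow to the right and rows downward; lengths in m; the calibration is good to about 2 mm. A picture is of the moment at which its call begins.
- job.finish_job(): hands the job in; it is judged then, once.
Trained networks look in the newest picture that a camera, given by its name, has taken for a name from the list of things; names that differ only in an ending like _2 or _b are one class to them, and where a whole thing is asked for, a point or a joint stands for the part that bears it (a point fixed in the world has none). Each returns a list of dicts, best first, with "p" (0 to 1); they miss things now and then, are a little off and sometimes report something else, mostly with a low value. They report only what shows in the picture. A call takes as long as a camera call. They do not tell look-alikes from the thing itself.
- nets.silhouettes(camera, name): "mask" (420x560 bool, what is visible of it) and "bbox" ([left, top, right, bottom] in pixels, round what is visible of it).
The state is a dict: "t": time; "q": joint angles; "dq": joint speeds; "effort": joint torques, N m; "tool_pos": TCP position; "tool_rot": TCP orientation; "contact_force": force on the tool from outside, world axes, zero at the start; "wrist_torque": the same for the moment, N m; "opening": finger opening in m; "grip_force": force on a finger pad.
Only numpy, scipy, OpenCV 4.12 (cv2) and the standard library are available. Lean on these libraries where they do the work, as an engineer would, in place of code of your own. Each camera call takes 0.05 s, during which the arm holds its last target. There are 200 camera calls.

TASK

Slide the wax pot by its handle, without lifting it off the glass, from the red ring to the middle of the white ring, then scrub it out with the long brush: three strokes, each right down to the bottom of the pot and back up to the rim. Hang the brush back in its fork, upright and well back in the slot, and leave the pot resting on the white ring. Put every modelling tool lying on the bench into a free notch of the rack, fully down across both rails, centred, handle towards you and working end away; leave the red knife and everything else where it is.

Things in the scene. Friction and masses are not known exactly. Their poses are not given: they have to be found in the camera images.
- hob: Fixed two-zone hob, steel case, flat black glass top, 270 (x) x 440 (y) x 50 mm. Origin: centre of its underside, so the glass is at z = 50 mm. Its -x side (two dials) faces the robot. On the glass are a red double ring (heated zone, where the pot starts) and a white ring, each 95 mm to one side of the middle in y; which is left varies.
- rest_ring: White ring printed flat on the hob's glass, 155 mm inside and 165 mm outside diameter: the pot's resting place. Origin: ring centre on the glass, 190 mm from the red ring's centre.
- pot: Open round aluminium pot, 0.55 kg, 116 mm outside, 108 mm inside diameter, 85 mm high, floor 5 mm thick, loose on the glass. Origin: centre of its underside, z up. A straight black handle bar points along its -x, roughly to the robot: 18 mm wide, 14 mm thick, its centre 66 mm above the underside, from 59 to 154 mm off the pot's axis. Pinch it from above to slide the pot.
- brush: Round brush, 0.11 kg, hanging head down. Origin: centre of the head's lower end face (the tip); z up along the brush. Rigid blue and white head 45 mm diameter x 40 mm, steel stem 10 mm diameter up to 112 mm, black collar 32 mm diameter from 112 to 118 mm, round wooden grip 20 mm diameter from 118 to 179 mm above the tip.
- brush_collar (a point): Centre of the underside of the brush's collar, 112 mm above the tip on its axis.
- stand: Fixed steel brush stand: base 100 x 110 x 12 mm, a post behind, and a level fork whose slot opens to the stand's -x (to the robot). Origin on the bench, z up. Fork 6 mm thick, top at z = 150 mm; slot 18 mm wide from a flared mouth at x = -60 mm to its closed end at x = -12 mm. The brush hangs stem in slot, collar on the fork; the head is too wide to lift through: draw it out to -x.
- stand_seat (a point): Where the centre of the collar's underside sits when the brush is home: on top of the fork near the slot's closed end (x = -20 mm, z = 150 mm in the stand's frame).
- rack: Fixed wooden rack: board 110 (x) x 280 (y) x 10 mm, two notched rails at x = -30 and 30 mm, each 10 mm thick. Origin: centre of underside. Five notches a rail, at y = -100, -50, 0, 50, 100 mm, 20 mm wide with sloping lead-ins; floor at z = 45, tooth points at 74 mm. A tool lies along the rack's x across both rails, origin at z = 52 mm. The -x side faces the robot.
- spatula: Modelling tool: dark wood handle, flat steel spatula end; 0.07 kg, may be absent. Origin: middle of the handle; x points along the tool to its working end, z up. Handle 110 mm long (x from -55 to 55), 16 mm wide, 14 mm thick with flat sides, lying flat on the bench at first (origin 7 mm above it). The working end, at most 12 mm wide, reaches to x = 95 mm.
- spatula_tip (a point): Point of the spatula's working end, 95 mm from the middle of its handle.
- loop: Modelling tool: yellow handle, wire loop end; 0.07 kg, may be absent. Origin: middle of the handle; x points along the tool to its working end, z up. Handle 110 mm long (x from -55 to 55), 16 mm wide, 14 mm thick with flat sides, lying flat on the bench at first (origin 7 mm above it). The working end, at most 12 mm wide, reaches to x = 95 mm.
- loop_tip (a point): Point of the loop's working end, 95 mm from the middle of its handle.
- rasp: Modelling tool: orange handle, dark rasp end; 0.07 kg, may be absent. Origin: middle of the handle; x points along the tool to its working end, z up. Handle 110 mm long (x from -55 to 55), 16 mm wide, 14 mm thick with flat sides, lying flat on the bench at first (origin 7 mm above it). The working end, at most 12 mm wide, reaches to x = 95 mm.
- rasp_tip (a point): Point of the rasp's working end, 95 mm from the middle of its handle.
- needle: Modelling tool: green handle, thin needle end; 0.07 kg, may be absent. Origin: middle of the handle; x points along the tool to its working end, z up. Handle 110 mm long (x from -55 to 55), 16 mm wide, 14 mm thick with flat sides, lying flat on the bench at first (origin 7 mm above it). The working end, at most 12 mm wide, reaches to x = 95 mm.
- needle_tip (a point): Point of the needle's working end, 95 mm from the middle of its handle.
- knife1: Red-handled knife already lying in the rack's notch at y = -50 mm; same handle and axes as the other tools. One of knife1 to knife3 is there, the others are absent. Leave it.
- knife2: Red-handled knife already lying in the rack's notch at y = 0 mm; same handle and axes as the other tools. One of knife1 to knife3 is there, the others are absent. Leave it.
- knife3: Red-handled knife already lying in the rack's notch at y = 50 mm; same handle and axes as the other tools. One of knife1 to knife3 is there, the others are absent. Leave it.
- foot: Bystander: blue wax foot on a round plaster base, base 120 mm diameter, 220 mm tall. Origin under the base.
- tin: Bystander: open steel tin, 72 mm diameter, 95 mm high. Origin: centre of its underside.
- mallet: Bystander: rubber mallet lying flat, 66 mm thick, handle 200 mm to -x. Origin: under the middle of its head.
There are look-alikes about, which are no part of the job. There is more than one size of the needle; the job needs the smaller.

How it is judged:
On the way, in this order (a step that is already met when the one before it is completed fails the run):
1. Pot slid onto the white ring (horizontal distance between pot and rest_ring below 0.02 m and angle between pot's own z axis and vertical below 0.08 rad and linear speed of pot below 0.02 m/s), for 0.3 s.
2. Brush head down at the bottom of the pot (horizontal distance between brush and pot below 0.036 m and z of brush in the frame of pot below 0.02 m), for 0.1 s.
3. Brush drawn up to the rim (horizontal distance between brush and pot below 0.036 m and z of brush in the frame of pot above 0.05 m), for 0.1 s.
4. Down to the bottom again (all of step 2), for 0.1 s.
5. Up again (all of step 3), for 0.1 s.
6. Down to the bottom a third time (all of step 4), for 0.1 s.
7. Brush hung back home in its fork (horizontal distance between brush_collar and stand_seat below 0.012 m and z of brush_collar in the frame of stand between 0.144 and 0.157 m and angle between brush's own z axis and vertical below 0.15 rad and linear speed of brush below 0.03 m/s), for 0.3 s.
At the end, for the whole second after the job is handed in: Pot on the glass within 20 mm of the white ring's centre; brush upright in its fork, collar within 12 mm of the seat; every tool present down in a notch across both rails, within 20 mm of centre in x and 0.12 rad of the rack's x, working end away from the robot; all at rest (all of step 1 and all of step 7 and x of spatula in the frame of rack between -0.02 and 0.02 m and y of spatula in the frame of rack between -0.125 and 0.125 m and z of spatula in the frame of rack between 0.046 and 0.058 m and x of each of spatula_tip, loop_tip, rasp_tip, needle_tip in the frame of rack above 0.06 m and angle between the x axis of each of spatula, loop, rasp, needle and the x axis of rack, either way round below 0.12 rad and linear speed of each of spatula, loop, rasp, needle below 0.02 m/s and x of loop in the frame of rack between -0.02 and 0.02 m and y of loop in the frame of rack between -0.125 and 0.125 m and z of loop in the frame of rack between 0.046 and 0.058 m and x of rasp in the frame of rack between -0.02 and 0.02 m and y of rasp in the frame of rack between -0.125 and 0.125 m and z of rasp in the frame of rack between 0.046 and 0.058 m and x of needle in the frame of rack between -0.02 and 0.02 m and y of needle in the frame of rack between -0.125 and 0.125 m and z of needle in the frame of rack between 0.046 and 0.058 m); the robot touches nothing.
It fails at once if The pot is lifted more than 12 mm off the glass (height (world z) of pot above 0.062 m).
It fails at once if The pot is tipped (angle between pot's own z axis and vertical above 0.2 rad).
It fails at once if A bystander (foot, tin, mallet) is moved more than 40 mm (distance of any of foot, tin, mallet from where it was at the start of the episode above 0.04 m).
It fails at once if The red knife is moved more than 30 mm (distance of any of knife1, knife2, knife3 from where it was at the start of the episode above 0.03 m).
Of spatula, loop, rasp, needle only 2 to 4 are there at a start; the rules pass over those that are not, and their reading is None.
Of knife1, knife2, knife3 only 1 to 1 are there at a start; the rules pass over those that are not, and their reading is None.
At some moment in a run one of spatula, loop, rasp, needle may be knocked a few centimetres aside while the robot is not near it.
It also fails if it takes over 210 s, if anything falls off the work surface, if the arm or the gripper's body presses on something with over 40 N, if the wrist force passes 120 N, or if a joint passes its speed limit or range.

## Working session

There is one attempt and no reset: what is moved stays moved. The work goes in short steps, Python scripts to look and compute and a tool call to move; the robot and the scene stay as the last step left them, time stands still between calls to the robot, and variables do not carry over. Pictures are saved under pics/ and viewed, at most 14 in all, crops included, and the job is handed in when it is done.

Besides the shell and the picture viewer there is one more tool, called after "Call:" as name(argument=value, ...) on one line, values as JSON. jog_arm: Moves the arm, as the interface text tells. Shift numbers are shares of 0.06 m and turn numbers shares of 0.1 rad, none past 1 either way. Its arguments: {"type":"object","properties":{"commands":{"type":"array","items":{"type":"number"}},"newtons":{"type":"number"}},"required":["commands"]}

```bash
mkdir -p pics
cat > h.py <<'E'
import numpy as np, cv2
from station import ctrl, eyes, job, nets
from scipy.spatial.transform import Rotation as R
def cloud(d):
    z=d["z_map"];K=d["K"];v,u=np.mgrid[:z.shape[0],:z.shape[1]]
    P=np.stack([(u-K[0,2])/K[0,0]*z,-(v-K[1,2])/K[1,1]*z,-z],-1)
    T=np.array(d["cam_to_world"]);return P@T[:3,:3].T+T[:3,3]
def save(d,n,crop=None,s=1):
    im=d["image"][:,:,::-1]
    if crop: l,t,r,b=crop; im=im[t:b,l:r]
    cv2.imwrite("pics/"+n,cv2.resize(im,None,fx=s,fy=s,interpolation=cv2.INTER_CUBIC))
def obs():
    o=ctrl.get_obs();print("t",round(o["t"],2),"tcp",np.round(o["tool_pos"],4),"rot",np.round(o["tool_rot"],3),"q",np.round(o["q"],2),"open",round(o["opening"],4));return o
E
python3 - <<'E'
from h import *
o=obs();print(np.round(R.from_rotvec(o["tool_rot"]).as_matrix(),2),ctrl.tcp_to_grasp)
for c in("top","scene"):
    d=eyes.get_image(c);save(d,c+"0.png",s=1.42);P=cloud(d);print(c,np.round(d["K"],1).tolist(),np.round(d["cam_to_world"],3).tolist())
    for n in "hob rest_ring pot brush stand rack spatula loop rasp needle knife1 foot tin mallet".split():
        for r in nets.silhouettes(c,n):
            m=r["mask"]&(d["z_map"]>0);Q=P[m]
            if len(Q): print(n,round(float(r["p"]),2),[int(x) for x in r["bbox"]],np.round(np.median(Q,0),3),np.round(np.percentile(Q,2,axis=0),3),np.round(np.percentile(Q,98,axis=0),3),len(Q))
E
```

```text
t 0.0 tcp [0.1585 0.6039 0.23  ] rot [-4.020e-01 -3.115e+00  3.000e-03] q [ 1.19  0.05  1.61  0.    1.48 -0.12] open 0.0851
[[-0.97  0.25 -0.  ]
 [ 0.25  0.97 -0.  ]
 [ 0.   -0.   -1.  ]] -0.0187
top [[478.4, 0.0, 278.4], [0.0, 478.4, 203.2], [0.0, 0.0, 1.0]] [[0.018, 0.982, -0.186, 0.274], [-1.0, 0.014, -0.023, -0.112], [-0.02, 0.187, 0.982, 1.375], [0.0, 0.0, 0.0, 1.0]]
hob 0.71 [40, 131, 223, 298] [0.507 0.312 0.049] [0.291 0.122 0.007] [0.692 0.549 0.055] 12842
rest_ring 0.5 [130, 162, 186, 218] [0.547 0.282 0.05 ] [0.475 0.189 0.045] [0.635 0.346 0.055] 208
pot 0.78 [67, 209, 121, 288] [0.426 0.421 0.085] [0.301 0.36  0.051] [0.484 0.472 0.136] 2172
brush 0.57 [247, 135, 262, 167] [ 0.65  -0.008  0.148] [ 0.63  -0.029  0.049] [0.665 0.01  0.219] 278
stand 0.6 [235, 120, 278, 172] [ 0.686 -0.025  0.013] [ 0.628 -0.066  0.003] [0.735 0.041 0.154] 1143
stand 0.54 [288, 203, 302, 246] [ 0.472 -0.129  0.012] [ 0.417 -0.146 -0.002] [ 0.522 -0.111  0.019] 233
stand 0.26 [313, 251, 361, 273] [ 0.368 -0.254  0.013] [ 0.344 -0.308 -0.002] [ 0.393 -0.189  0.018] 279
rack 0.8 [324, 169, 421
[... 3035 characters left out ...]
 244, 192] [ 0.562 -0.306  0.057] [ 0.51  -0.353  0.047] [ 0.622 -0.269  0.063] 212
knife1 0.32 [254, 210, 271, 266] [0.665 0.003 0.083] [ 0.643 -0.017  0.041] [0.68  0.019 0.217] 568
foot 0.64 [238, 256, 290, 361] [0.792 0.159 0.049] [0.724 0.105 0.017] [0.838 0.202 0.213] 3304
tin 0.92 [193, 201, 225, 247] [ 0.679 -0.188  0.07 ] [ 0.64  -0.239  0.003] [ 0.708 -0.169  0.095] 952
mallet 0.76 [179, 114, 203, 154] [ 0.479 -0.599  0.043] [ 0.384 -0.773 -0.001] [ 0.53  -0.563  0.066] 608
mallet 0.56 [272, 168, 288, 193] [ 0.372 -0.249  0.013] [ 0.348 -0.306  0.004] [ 0.393 -0.196  0.017] 116
mallet 0.31 [196, 200, 225, 245] [ 0.68  -0.189  0.069] [ 0.641 -0.24   0.   ] [ 0.708 -0.169  0.095] 969
```

View pics/top0.png

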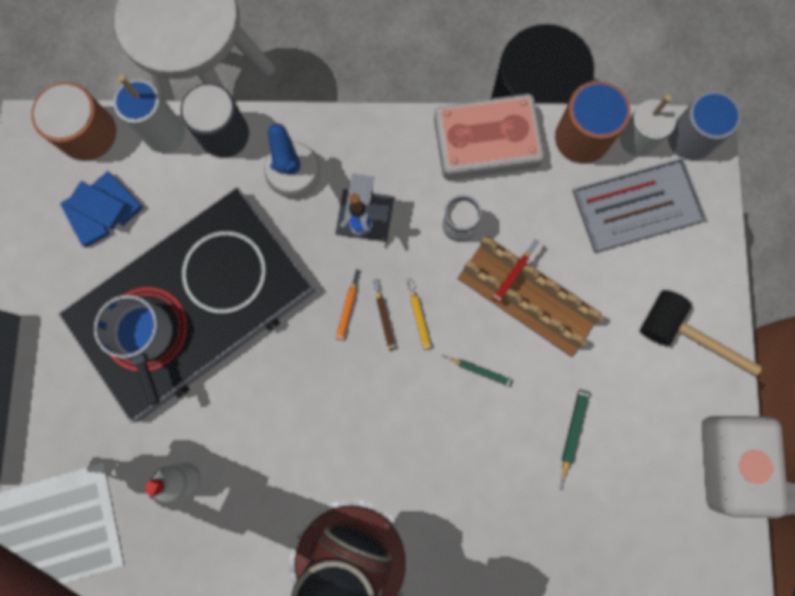

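View pics/scene0.png

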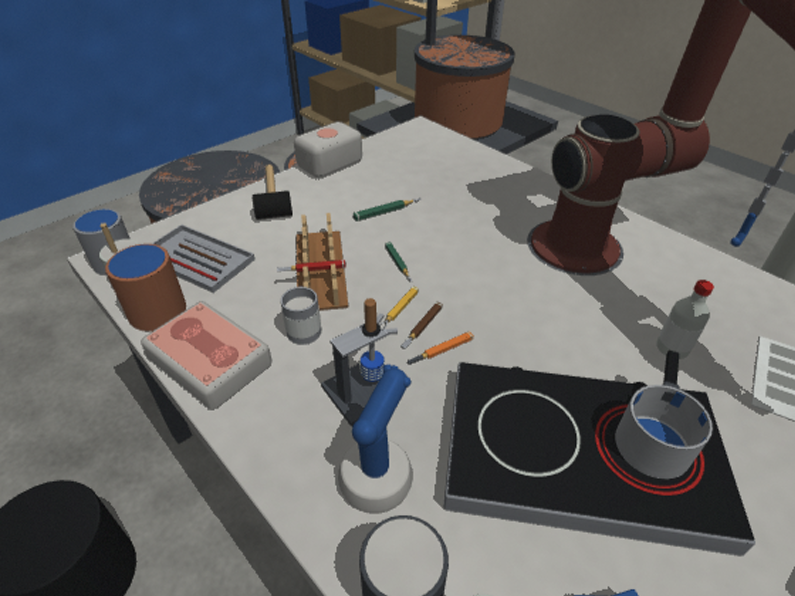

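The pot is on the red ring at about (132,328) in the 1.42x top view, the white ring at (224,271) and the brush in its stand at (357,210). The four tools lie at (348,305), (385,315), (420,315) and (480,372). The big green needle at (573,435) is the decoy.

```bash
cat > m.py <<'E'
from h import *
from scipy.optimize import least_squares
HS={"rasp":((5,16),130,90),"spatula":((0,14),70,0),"loop":((18,32),130,90),"needle":((40,85),60,0)}
def circ(Q,r=None):
    c0=Q.mean(0)
    f=lambda p:np.hypot(Q[:,0]-p[0],Q[:,1]-p[1])-p[2]
    return least_squares(f,[*c0,.05],loss="soft_l1",f_scale=.003).x
def rect(Q):
    (c,s,a)=cv2.minAreaRect((Q*1000).astype(np.float32))
    if s[0]<s[1]: s=s[::-1];a+=90
    a=(a+90)%180-90
    return np.round(np.array(c)/1000,4),np.round(s,1),round(float(np.deg2rad(a)),3)
def handles(d,P):
    hsv=cv2.cvtColor(d["image"],cv2.COLOR_RGB2HSV).astype(int);out={}
    for n,((a,b),s,v) in HS.items():
        m=(hsv[...,0]>=a)&(hsv[...,0]<=b)&(hsv[...,1]>s)&(hsv[...,2]>v)&(P[...,2]>.004)&(P[...,2]<.09)
        m&=(P[...,0]>.2)&(P[...,0]<.68)&(P[...,1]<.12)&(P[...,1]>-.52)
        N,L,st,_=cv2.connectedComponentsWithStats(m.astype(np.uint8))
        for i in range(1,N):
            if st[i,4]>40:
                Q=P[L==i]; 
                if np.median(Q[:,2])<.09: print("  ",n,st[i,4],*rect(Q[:,:2]),"z",np.round(np.percentile(Q[:,2],[10,50,90]),3))
E
python3 - <<'E'
from m import *
for c in("top","scene"):
    d=eyes.get_image(c);P=cloud(d);X,Y,Z=P[...,0],P[...,1],P[...,2];im=d["image"].astype(int);hsv=cv2.cvtColor(d["image"],cv2.COLOR_RGB2HSV).astype(int);print(c)
    handles(d,P)
    hob=(abs(Z-.05)<.006)&(X>.25)&(X<.75)&(Y>.07)&(Y<.6)
    print("hob",*rect(P[hob][:,:2]))
    w=hob&(im.min(-1)>120)&(np.hypot(X-.55,Y-.27)<.1);print("ring",np.round(circ(P[w][:,:2]),4),w.sum())
    rim=(abs(Z-.134)<.005)&(np.hypot(X-.44,Y-.42)<.08);print("pot rim",np.round(circ(P[rim][:,:2]),4),rim.sum())
    h=(abs(Z-.121)<.008)&(hsv[...,2]<90)&(X<.4)&(X>.25)&(Y>.33)&(Y<.5)&~rim;print("handle",*rect(P[h][:,:2]),h.sum(),np.round(np.median(P[h],0),4))
    r=(X>.38)&(X<.66)&(Y<-.18)&(Y>-.5)
    b=r&(Z>.006)&(Z<.016);print("board",*rect(P[b][:,:2]))
    t=r&(Z>.04)&(Z<.08)&(im[...,0]-im[...,1]<70);print("rails",*rect(P[t][:,:2]),t.sum())
    k=r&(Z>.05)&(Z<.075)&(im[...,0]-im[...,1]>70);print("knife",*rect(P[k][:,:2]),k.sum())
    s=(X>.6)&(X<.76)&(Y>-.1)&(Y<.07)
    f=s&(abs(Z-.15)<.005)&(hsv[...,1]<60);print("fork",*rect(P[f][:,:2]),f.sum())
    f=s&(abs(Z-.012)<.005);print("base",*rect(P[f][:,:2]),f.sum())
    f=s&(Z>.16);print("grip",np.round(P[f].mean(0),4),*rect(P[f][:,:2]),np.round(P[f][:,2].max(),3))
    g=s&(Z>.205)&(Z<.225);print("griptop",np.round(P[g].mean(0),4))
    save(d,c+"1.png",(210,110,320,190) if c=="top" else (220,200,330,300),6)
E
```

```text
top
   rasp 296 [ 0.5791 -0.2731] [77.8 71.9] 0.95 z [0.006 0.01  0.014]
   rasp 418 [ 0.4849 -0.3248] [268.6  23.3] 0.973 z [0.006 0.01  0.013]
   rasp 620 [ 0.498  -0.4001] [159.   35.7] 0.984 z [0.006 0.01  0.013]
   rasp 172 [0.4852 0.0191] [100.2  14.4] -0.221 z [0.01  0.013 0.017]
   spatula 1868 [ 0.5227 -0.3509] [277.  115.7] 0.967 z [0.006 0.01  0.056]
   spatula 210 [0.4796 0.0211] [108.9  16.7] -0.225 z [0.009 0.013 0.016]
   spatula 129 [ 0.4646 -0.0599] [94.9 11.1] 0.262 z [0.01  0.013 0.017]
   loop 168 [ 0.4703 -0.1299] [103.4  14. ] 0.27 z [0.01  0.013 0.017]
   needle 123 [ 0.3665 -0.2582] [94. 11.] 1.202 z [0.01  0.013 0.017]
   needle 305 [ 0.2606 -0.4351] [126.8  19.1] -0.264 z [0.014 0.018 0.021]
hob [0.503  0.3391] [509.1 483.9] -1.544
ring [0.5556 0.2661 0.08  ] 348
pot rim [0.4309 0.4172 0.0554] 266
handle [0.3635 0.3859] [153.1  67.5] 0.713 323 [0.3395 0.3761 0.122 ]
board [ 0.5205 -0.3402] [318.5 277.8] 1.571
rails [ 0.5515 -0.3327] [353.1 148.1] 0.713 1234
knife [ 0.5521 -0.3094] [95.6 13.9] -0.582 156
fork [ 0.6734 -0.0082] [109.2  49.5] -0.11 377
base [ 0
[... 778 characters left out ...]
] 0.307 z [0.009 0.013 0.015]
   needle 171 [ 0.2619 -0.429 ] [130.4  25.4] -0.264 z [0.008 0.016 0.019]
   needle 88 [ 0.3685 -0.2531] [102.8  15.4] 1.187 z [0.011 0.013 0.015]
hob [0.5688 0.3371] [539.5 368.5] -0.904
ring [0.5558 0.2699 0.0799] 340
pot rim [0.4341 0.4228 0.0555] 492
handle [0.3598 0.3969] [150.3  51.1] 0.734 423 [0.368  0.394  0.1227]
board [ 0.5187 -0.3397] [324.3 269.4] -1.543
rails [ 0.553 -0.326] [329.3 145.6] 0.698 554
knife [ 0.5501 -0.3023] [104.   17.5] -0.598 99
fork [ 0.6747 -0.003 ] [108.  52.] -0.104 473
base [ 0.6951 -0.0082] [111.3  91.9] 1.436 679
grip [0.6631 0.0016 0.1946] [ 0.6606 -0.0019] [19.8 18.4] 1.408 0.219
griptop [ 6.615e-01 -2.000e-04  2.135e-01]
```

```bash
cat >> h.py <<'E'
def legs(W,start=None):
    """W: (x,y,z,yaw|None) TCP waypoints, tool down; yaw=angle of tool y. prints units in tool axes; turn first, then shift"""
    o=ctrl.get_obs();M=R.from_rotvec(o["tool_rot"]).as_matrix();p=np.array(o["tool_pos"]);y=np.arctan2(M[1,1],M[0,1])
    if start is not None: p=np.array(start[:3]);y=start[3]
    for w in W:
        t=0
        if w[3] is not None:
            t=(w[3]-y+np.pi/2)%np.pi-np.pi/2; y+=t
        d=np.array(w[:3])-p;p=np.array(w[:3]);ty=np.array([np.cos(y),np.sin(y)]);tx=np.array([-ty[1],ty[0]])
        s=np.array([d[:2]@tx,d[:2]@ty,-d[2]])/.06
        print("leg",w,"turn az %.2f"%(-t/.1),"shift",np.round(s,2),"norm %.2f"%np.linalg.norm(s))
E
python3 - <<'E'
from m import *
o=obs()
A=[]
for c in("top","scene"):
    d=eyes.get_image(c);P=cloud(d);X,Y,Z=P[...,0],P[...,1],P[...,2];hsv=cv2.cvtColor(d["image"],cv2.COLOR_RGB2HSV).astype(int)
    rim=(abs(Z-.134)<.005)&(np.hypot(X-.44,Y-.42)<.08);q=circ(P[rim][:,:2])
    D=np.hypot(X-q[0],Y-q[1])
    h=(Z>.105)&(Z<.13)&(D>.066)&(D<.17)&(X<q[0]);Q=P[h][:,:2];v=np.linalg.svd(Q-Q.mean(0))[2][0] if len(Q)<5000 else 0
    v=v*np.sign(-v[0]); print(c,h.sum(),*rect(Q),"yaw svd",np.arctan2(-v[1],-v[0]),"from centre",np.arctan2(q[1]-Q[:,1].mean(),q[0]-Q[:,0].mean()),np.round(np.percentile(Z[h],[5,50,95]),3))
    b=(X>.1)&(X<.3)&(Y>.2)&(Y<.5)&(Z>.03);print("bottle",np.round(np.percentile(P[b],[2,50,98],axis=0),3).tolist() if b.any() else None)
    f=(X>.6)&(X<.78)&(Y>-.1)&(Y<.07)&(Z>.155);print("stand high pts",np.round(np.percentile(P[f],[2,98],axis=0),3).tolist())
q=np.array([.4325,.420])
for a in (.4,.35,.3):print(a); legs([(*(q-.095*np.array([np.cos(a),np.sin(a)])),.20,a+np.pi/2),(*(q-.095*np.array([np.cos(a),np.sin(a)])),.097,None),(*(np.array([.5557,.268])-.095*np.array([np.cos(a),np.sin(a)])),.097,None)])
E
```

```text
t 1.6 tcp [0.1587 0.6045 0.2313] rot [0.402 3.116 0.   ] q [ 1.2   0.05  1.61  0.    1.48 -0.12] open 0.0853
top 290 [0.3306 0.3731] [88.1 25. ] 0.422 yaw svd 0.39296205693563807 from centre 0.4136445745978832 [0.112 0.122 0.127]
bottle [[0.101, 0.296, 0.036], [0.155, 0.328, 0.114], [0.299, 0.445, 0.582]]
stand high pts [[0.643, -0.021, 0.156], [0.668, 0.004, 0.219]]
scene 232 [0.3326 0.3798] [89.2 21.1] 0.376 yaw svd 0.4112500225354258 from centre 0.41337171534233313 [0.118 0.123 0.127]
bottle [[0.144, 0.305, 0.034], [0.172, 0.34, 0.094], [0.293, 0.446, 0.171]]
stand high pts [[0.649, -0.011, 0.155], [0.671, 0.009, 0.218]]
0.4
leg (np.float64(0.3449992055697259), np.float64(0.3830052574806782), 0.2, 1.9707963267948965) turn az -6.57 shift [-1.42 -4.61  0.52] norm 4.85
leg (np.float64(0.3449992055697259), np.float64(0.3830052574806782), 0.097, None) turn az 0.00 shift [0.   0.   1.72] norm 1.72
leg (np.float64(0.4681992055697259), np.float64(0.2310052574806782), 0.097, None) turn az 0.00 shift [-0.9  -3.13 -0.  ] norm 3.26
0.35
leg (np.float64(0.343259592279499), np.float64(0.3874247082917321), 0.2, 1.9207963267948966) turn az -6.07 shift [-1.65 -4.45  0.52] norm 4.78
leg (np.float64(0.343259592279499), np.float64(0.3874247082917321), 0.097, None) turn az 0.00 shift [0.   0.   1.72] norm 1.72
leg (np.float64(0.46645959227949896), np.float64(0.23542470829173212), 0.097, None) turn az 0.00 shift [-1.06 -3.08 -0.  ] norm 3.26
0.3
leg (np.float64(0.34174303353306745), np.float64(0.39192558036717273), 0.2, 1.8707963267948966) turn az -5.57 shift [-1.87 -4.29  0.52] norm 4.70
leg (np.float64(0.34174303353306745), np.float64(0.39192558036717273), 0.097, None) turn az 0.00 shift [0.   0.   1.72] norm 1.72
leg (np.float64(0.46494303353306743), np.float64(0.23992558036717276), 0.097, None) turn az 0.00 shift [-1.21 -3.03 -0.  ] norm 3.26
```

Call:
jog_arm(commands=[0, 0, 0, 0, 0, -0.94, 60, 0, 0, 0, 0, 0, -0.94, 60, 0, 0, 0, 0, 0, -0.94, 60, 0, 0, 0, 0, 0, -0.94, 60, 0, 0, 0, 0, 0, -0.94, 60, 0, 0, 0, 0, 0, -0.94, 60, 0, 0, 0, 0, 0, -0.96, 60, -0.28, -0.92, 0.1, 0, 0, 0, 60, -0.28, -0.92, 0.1, 0, 0, 0, 60, -0.28, -0.92, 0.1, 0, 0, 0, 60, -0.28, -0.92, 0.1, 0, 0, 0, 60, -0.28, -0.92, 0.1, 0, 0, 0, 60, 0, 0, 0, 0, 0, 0, 60, 0, 0, 0.6, 0, 0, 0, 60, 0, 0, 0.6, 0, 0, 0, 60, 0, 0, 0.52, 0, 0, 0, 60, 0, 0, 0, 0, 0, 0, 60, 0, 0, 0, 0, 0, 0, 60], newtons=40)

```text
t: 3.95
tool_pos: [0.3446, 0.3847, 0.0996]
tool_rot: [-0.63, 3.076, 0.002]
contact_force: [0.3, 0.5, 0.9]
opening: 0.0597
grip_force: 0.0
```

Call:
jog_arm(commands=[0, 0, 0, 0, 0, 0, 5, 0, 0, 0, 0, 0, 0, 5, 0, 0, 0, 0, 0, 0, 5, 0, 0, 0, 0, 0, 0, 5, 0, 0, 0, 0, 0, 0, 5, 0, 0, 0, 0, 0, 0, 5, 0, 0, 0, 0, 0, 0, 5, 0, 0, 0, 0, 0, 0, 5])

```text
t: 4.95
tool_pos: [0.3449, 0.384, 0.0994]
tool_rot: [-0.628, 3.077, 0.001]
contact_force: [-0.6, -2.1, 5.8]
opening: 0.0171
grip_force: 41.5
```

```bash
cat > pot.py <<'E'
from m import *
def pot(cx,cy):
    A=[]
    for c in("top","scene"):
        d=eyes.get_image(c);P=cloud(d);X,Y,Z=P[...,0],P[...,1],P[...,2]
        rim=(abs(Z-.134)<.005)&(np.hypot(X-cx,Y-cy)<.075);D=circ(P[rim][:,:2]);A.append(D);print(c,"pot",np.round(D,4),rim.sum())
    m=np.mean(A,0)[:2];print("mean",np.round(m,4));return m
E
python3 - <<'E'
from pot import *
o=obs();print(o["grip_force"],o["contact_force"])
m=pot(.433,.42);p=np.array(o["tool_pos"]);t=p+np.r_[np.array([.5557,.268])-m,0];legs([(*t,None)])
save(eyes.get_image("scene"),"s2.png",(380,160,560,400),2.4)
E
```

```text
t 4.95 tcp [0.3449 0.384  0.0994] rot [-6.280e-01  3.077e+00  1.000e-03] q [ 0.69 -0.09  1.98 -0.    1.25 -1.28] open 0.0171
41.547396183013916 [-0.59645468 -2.06009115  5.79867037]
top pot [0.4304 0.4172 0.0556] 169
scene pot [0.4338 0.4228 0.0557] 486
mean [0.4321 0.42  ]
leg (np.float64(0.4684501345385763), np.float64(0.2319652191414171), np.float64(0.09944148272218314), None) turn az 0.00 shift [-0.9  -3.14 -0.  ] norm 3.27
```

Call:
jog_arm(commands=[-0.04, -0.12, 0, 0, 0, 0, 5, -0.06, -0.22, 0, 0, 0, 0, 5, -0.08, -0.28, 0, 0, 0, 0, 5, -0.08, -0.28, 0, 0, 0, 0, 5, -0.08, -0.28, 0, 0, 0, 0, 5, -0.08, -0.28, 0, 0, 0, 0, 5, -0.08, -0.28, 0, 0, 0, 0, 5, -0.08, -0.28, 0, 0, 0, 0, 5, -0.08, -0.28, 0, 0, 0, 0, 5, -0.08, -0.28, 0, 0, 0, 0, 5, -0.08, -0.28, 0, 0, 0, 0, 5, -0.06, -0.18, 0, 0, 0, 0, 5, -0.02, -0.1, 0, 0, 0, 0, 5, 0, 0, 0, 0, 0, 0, 5, 0, 0, 0, 0, 0, 0, 5])

```text
t: 6.98
tool_pos: [0.4687, 0.2324, 0.0993]
tool_rot: [-0.629, 3.075, 0.002]
contact_force: [-1.1, 3.8, 5.1]
opening: 0.0175
grip_force: 41.4
```

Run:
```python
from pot import *
o=obs();print(o["contact_force"])
m=pot(.555,.268);p=np.array(o["tool_pos"]);t=p+np.r_[np.array([.5557,.268])-m,0];legs([(*t,None)])
```

```text
t 6.97 tcp [0.4687 0.2324 0.0993] rot [-6.290e-01  3.075e+00  2.000e-03] q [ 0.32 -0.07  1.97  0.    1.24 -1.66] open 0.0175
[-1.09087347  3.80358448  5.06149536]
top pot [0.5536 0.267  0.0558] 146
scene pot [0.5571 0.2723 0.0555] 418
mean [0.5554 0.2696]
leg (np.float64(0.4690261093172876), np.float64(0.23077306725436736), np.float64(0.0993317884073444), None) turn az 0.00 shift [ 0.01 -0.03  0.  ] norm 0.03
```

Run:
```python
from h import *
legs([(.4687,.2324,.28,None),(.659,-.0045,.28,1.464),(.659,-.0045,.175,None)])
```

```text
leg (0.4687, 0.2324, 0.28, None) turn az 0.00 shift [ 0.    0.   -3.01] norm 3.01
leg (0.659, -0.0045, 0.28, 1.464) turn az 5.10 shift [-3.57 -3.59 -0.  ] norm 5.06
leg (0.659, -0.0045, 0.175, None) turn az 0.00 shift [0.   0.   1.75] norm 1.75
```

Call:
jog_arm(commands=[0, 0, 0, 0, 0, 0, 60, 0, 0, 0, 0, 0, 0, 60, 0, 0, 0, 0, 0, 0, 60, 0, 0, 0, 0, 0, 0, 60, 0, 0, -0.6, 0, 0, 0, 60, 0, 0, -0.8, 0, 0, 0, 60, 0, 0, -0.8, 0, 0, 0, 60, 0, 0, -0.8, 0, 0, 0, 60, 0, 0, 0, 0, 0, 0.85, 60, 0, 0, 0, 0, 0, 0.85, 60, 0, 0, 0, 0, 0, 0.85, 60, 0, 0, 0, 0, 0, 0.85, 60, 0, 0, 0, 0, 0, 0.85, 60, 0, 0, 0, 0, 0, 0.85, 60])

```text
t: 8.82
tool_pos: [0.4678, 0.2314, 0.2779]
tool_rot: [-0.172, -3.137, 0.0]
contact_force: [0.2, -0.3, -0.7]
opening: 0.06
grip_force: 0.0
```

Call:
jog_arm(commands=[-0.6, -0.6, 0, 0, 0, 0, 60, -0.6, -0.6, 0, 0, 0, 0, 60, -0.6, -0.6, 0, 0, 0, 0, 60, -0.6, -0.6, 0, 0, 0, 0, 60, -0.6, -0.6, 0, 0, 0, 0, 60, -0.57, -0.59, 0, 0, 0, 0, 60, 0, 0, 0, 0, 0, 0, 60, 0, 0, 0, 0, 0, 0, 60])

```text
t: 9.82
tool_pos: [0.6576, -0.0053, 0.2777]
tool_rot: [-0.168, -3.136, -0.001]
contact_force: [-0.0, 0.8, 0.5]
opening: 0.0601
grip_force: 0.0
```

Run:
```python
from pot import *
obs(); pot(.555,.268)
legs([(.659,-.0045,.28,1.464),(.659,-.0045,.175,None)])
for c in("top","scene"):
    d=eyes.get_image(c);save(d,c+"3.png",(200,60,320,190) if c=="top" else (200,150,330,300),4); P=cloud(d);handles(d,P)
```

```text
t 9.82 tcp [ 0.6576 -0.0053  0.2777] rot [-1.680e-01 -3.136e+00 -1.000e-03] q [-0.12  0.11  1.48  0.    1.56 -1.59] open 0.0601
top pot [0.554  0.2668 0.0555] 251
scene pot [0.5572 0.2724 0.0555] 425
mean [0.5556 0.2696]
leg (0.659, -0.0045, 0.28, 1.464) turn az 0.01 shift [-0.03  0.   -0.03] norm 0.04
leg (0.659, -0.0045, 0.175, None) turn az 0.00 shift [0.   0.   1.75] norm 1.75
   rasp 202 [ 0.5709 -0.2858] [77.7 42.6] 0.449 z [0.006 0.009 0.014]
   rasp 562 [ 0.4938 -0.4055] [145.9  37.1] 0.967 z [0.006 0.01  0.013]
   rasp 169 [0.4852 0.019 ] [100.2  14.5] -0.232 z [0.01  0.013 0.017]
   rasp 233 [ 0.4504 -0.3802] [137.4  15.2] 0.97 z [0.007 0.01  0.014]
   spatula 1840 [ 0.5217 -0.3501] [276.7 112.6] 0.979 z [0.006 0.01  0.056]
   spatula 209 [0.4796 0.0212] [108.3  17. ] -0.226 z [0.009 0.013 0.016]
   spatula 129 [ 0.4647 -0.0599] [93.9 11.1] 0.262 z [0.01  0.014 0.017]
   loop 166 [ 0.4692 -0.1301] [102.4  13.7] 0.269 z [0.01  0.013 0.017]
   needle 119 [ 0.3659 -0.258 ] [94.2 10.5] 1.196 z [0.01  0.014 0.017]
   needle 306 [ 0.2607 -0.435 ] [126.9  18.7] -0.272 z [0.014 0.018 0.022]
   rasp 79 [ 0.4607 -0.3599] [180.5  16.8] 0.937 z [0.007 0.009 0.012]
   rasp 178 [ 0.5008 -0.3872] [181.2  38.4] 0.976 z [0.007 0.009 0.011]
   rasp 49 [ 0.5704 -0.2788] [44.  25.6] 1.191 z [0.008 0.01  0.011]
   rasp 185 [0.4848 0.0265] [101.9  16.7] -0.215 z [0.008 0.013 0.015]
   spatula 1143 [ 0.5252 -0.3447] [281.2 107.5] 0.965 z [0.007 0.01  0.055]
   spatula 141 [ 0.4652 -0.054 ] [100.5  15.9] 0.266 z [0.01  0.013 0.015]
   spatula 208 [0.4816 0.0265] [108.2  17.8] -0.212 z [0.006 0.013 0.015]
   loop 141 [ 0.4708 -0.1237] [106.8  16.9] 0.272 z [0.009 0.013 0.015]
   needle 46 [ 0.2205 -0.4153] [43.4 17.8] -0.209 z [0.008 0.016 0.019]
```

View pics/scene3.png

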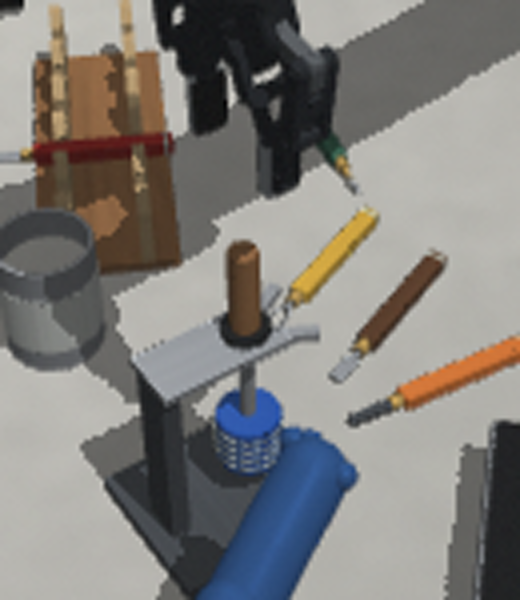

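The scene crop shows the brush in the fork (grip at 243,290; collar at 245,328) with the open gripper above it.

Call:
jog_arm(commands=[-0.02, 0, 0.6, 0, 0, 0, 60, 0, 0, 0.6, 0, 0, 0, 60, 0, 0, 0.4, 0, 0, 0, 60, 0, 0, 0.1, 0, 0, 0, 60, 0, 0, 0, 0, 0, 0, 8, 0, 0, 0, 0, 0, 0, 8, 0, 0, 0, 0, 0, 0, 8, 0, 0, 0, 0, 0, 0, 8, 0, 0, 0, 0, 0, 0, 8, 0, 0, 0, 0, 0, 0, 8], newtons=50)

```text
t: 11.28
tool_pos: [0.6601, -0.0056, 0.1783]
tool_rot: [0.167, 3.134, 0.0]
contact_force: [-0.4, 1.3, 6.2]
opening: 0.019
grip_force: 48.8
```

Run:
```python
from pot import *
o=obs();print(o["contact_force"])
p=o["tool_pos"];s=np.array([.9943,-.1068])
x,y,_=p
legs([(x,y,p[2]+.006,None),(x-.14*s[0],y-.14*s[1],p[2]+.006,None),(x-.14*s[0],y-.14*s[1],.31,None),(.5556,.2690,.31,None),(.5556,.269,.199,None)])
for c in("top","scene"):
    d=eyes.get_image(c);P=cloud(d);save(d,c+"4.png",(200,60,320,190) if c=="top" else (200,150,330,300),4)
```

```text
t 11.28 tcp [ 0.6601 -0.0056  0.1783] rot [0.167 3.134 0.   ] q [-0.12  0.17  1.58  0.    1.39 -1.59] open 0.019
[-0.43081198  1.28431895  6.15140302]
leg (np.float64(0.660119775107492), np.float64(-0.005567516919017663), np.float64(0.1842935849494245), None) turn az 0.00 shift [ 0.   0.  -0.1] norm 0.10
leg (np.float64(0.5209177751074919), np.float64(0.009384483080982338), np.float64(0.1842935849494245), None) turn az 0.00 shift [ 2.33  0.   -0.  ] norm 2.33
leg (np.float64(0.5209177751074919), np.float64(0.009384483080982338), 0.31, None) turn az 0.00 shift [ 0.   0.  -2.1] norm 2.10
leg (0.5556, 0.269, 0.31, None) turn az 0.00 shift [-0.11  4.36 -0.  ] norm 4.37
leg (0.5556, 0.269, 0.199, None) turn az 0.00 shift [0.   0.   1.85] norm 1.85
```

View pics/scene4.png

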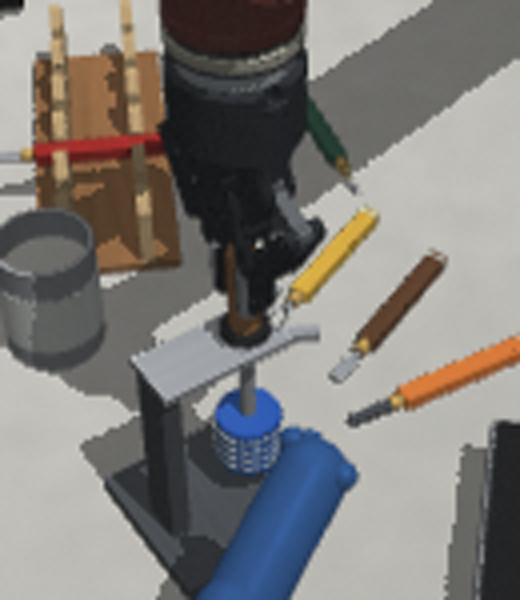

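Call:
jog_arm(commands=[0, 0, -0.05, 0, 0, 0, 8, 0, 0, -0.06, 0, 0, 0, 8, 0.2, 0, 0, 0, 0, 0, 8, 0.3, 0, 0, 0, 0, 0, 8, 0.4, 0, 0, 0, 0, 0, 8, 0.4, 0, 0, 0, 0, 0, 8, 0.4, 0, 0, 0, 0, 0, 8, 0.4, 0, 0, 0, 0, 0, 8, 0.2, 0, 0, 0, 0, 0, 8, 0, 0, -0.3, 0, 0, 0, 8, 0, 0, -0.6, 0, 0, 0, 8, 0, 0, -0.6, 0, 0, 0, 8, 0, 0, -0.4, 0, 0, 0, 8, 0, 0, -0.2, 0, 0, 0, 8, 0, 0, 0, 0, 0, 0, 8])

```text
t: 13.25
tool_pos: [0.5226, 0.0089, 0.3101]
tool_rot: [0.168, 3.135, -0.0]
contact_force: [-0.5, -0.6, -0.8]
opening: 0.0188
grip_force: 48.8
```

Call:
jog_arm(commands=[-0.01, 0.2, 0, 0, 0, 0, 8, -0.01, 0.4, 0, 0, 0, 0, 8, -0.01, 0.5, 0, 0, 0, 0, 8, -0.01, 0.5, 0, 0, 0, 0, 8, -0.01, 0.5, 0, 0, 0, 0, 8, -0.02, 0.5, 0, 0, 0, 0, 8, -0.01, 0.5, 0, 0, 0, 0, 8, -0.01, 0.5, 0, 0, 0, 0, 8, -0.01, 0.4, 0, 0, 0, 0, 8, -0.01, 0.26, 0, 0, 0, 0, 8, 0, 0.1, 0, 0, 0, 0, 8, 0, 0, 0, 0, 0, 0, 8, 0, 0, 0, 0, 0, 0, 8])

```text
t: 14.88
tool_pos: [0.5564, 0.2678, 0.3088]
tool_rot: [0.169, 3.137, -0.0]
contact_force: [0.5, -0.3, -0.7]
opening: 0.0188
grip_force: 48.9
```

Run:
```python
from pot import *
o=obs();print(o["contact_force"])
legs([(.5556,.269,o["tool_pos"][2],None),(.5556,.269,.202,None)])
d=eyes.get_image("scene");save(d,"scene5.png",(290,130,440,340),2.8)
P=cloud(d);X,Y,Z=P[...,0],P[...,1],P[...,2]
b=(d["image"][...,2].astype(int)-d["image"][...,0]>60)&(np.hypot(X-.555,Y-.27)<.06)&(Z>.14)&(Z<.25);print("head",np.round(P[b].mean(0),3),np.round(P[b].min(0),3),np.round(P[b].max(0),3),b.sum())
```

```text
t 14.88 tcp [0.5564 0.2678 0.3088] rot [ 0.169  3.137 -0.   ] q [ 0.33  0.    1.54 -0.    1.6  -1.13] open 0.0188
[ 0.45862805 -0.31878986 -0.72232934]
leg (0.5556, 0.269, np.float64(0.30881486926603485), None) turn az 0.00 shift [ 0.02  0.02 -0.  ] norm 0.02
leg (0.5556, 0.269, 0.202, None) turn az 0.00 shift [0.   0.   1.78] norm 1.78
head [0.559 0.273 0.207] [0.534 0.25  0.172] [0.576 0.292 0.211] 228
```

View pics/scene5.png

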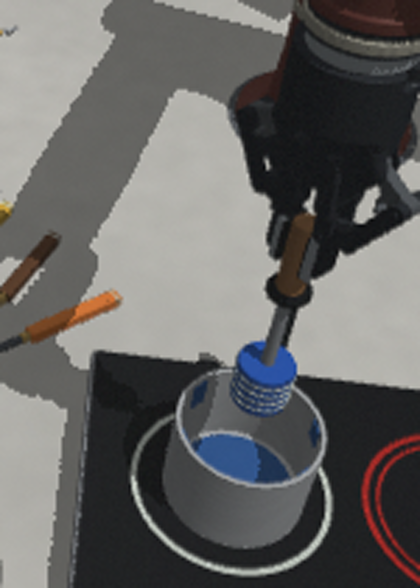

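The head hangs over the pot at (265,375) and the pot sits inside the white ring.

Call:
jog_arm(commands=[0.02, 0.02, 0.3, 0, 0, 0, 8, 0, 0, 0.4, 0, 0, 0, 8, 0, 0, 0.4, 0, 0, 0, 8, 0, 0, 0.4, 0, 0, 0, 8, 0, 0, 0.2, 0, 0, 0, 8, 0, 0, 0.1, 0, 0, 0, 8, 0, 0, 0, 0, 0, 0, 8, 0, 0, 0, 0, 0, 0, 8, 0, 0, 0, 0, 0, 0, 8])

```text
t: 16.05
tool_pos: [0.5558, 0.2699, 0.2018]
tool_rot: [0.168, 3.135, 0.001]
contact_force: [0.3, -0.2, -1.3]
opening: 0.0189
grip_force: 48.9
```

Call:
jog_arm(commands=[0, 0, -0.3, 0, 0, 0, 8, 0, 0, -0.4, 0, 0, 0, 8, 0, 0, -0.4, 0, 0, 0, 8, 0, 0, 0, 0, 0, 0, 8, 0, 0, 0, 0, 0, 0, 8, 0, 0, 0, 0, 0, 0, 8, 0, 0, 0.3, 0, 0, 0, 8, 0, 0, 0.4, 0, 0, 0, 8, 0, 0, 0.4, 0, 0, 0, 8, 0, 0, 0, 0, 0, 0, 8, 0, 0, 0, 0, 0, 0, 8, 0, 0, 0, 0, 0, 0, 8])

```text
t: 17.55
tool_pos: [0.5557, 0.2699, 0.2016]
tool_rot: [0.168, 3.136, 0.001]
contact_force: [-0.3, 0.1, -1.1]
opening: 0.0187
grip_force: 49.0
```

Call:
jog_arm(commands=[0, 0, -0.3, 0, 0, 0, 8, 0, 0, -0.4, 0, 0, 0, 8, 0, 0, -0.4, 0, 0, 0, 8, 0, 0, 0, 0, 0, 0, 8, 0, 0, 0, 0, 0, 0, 8, 0, 0, 0, 0, 0, 0, 8, 0, 0, 0.3, 0, 0, 0, 8, 0, 0, 0.4, 0, 0, 0, 8, 0, 0, 0.4, 0, 0, 0, 8, 0, 0, 0, 0, 0, 0, 8, 0, 0, 0, 0, 0, 0, 8, 0, 0, 0, 0, 0, 0, 8])

```text
t: 19.05
tool_pos: [0.5558, 0.27, 0.2018]
tool_rot: [0.168, 3.136, 0.001]
contact_force: [-0.0, 0.1, -0.8]
opening: 0.0188
grip_force: 49.1
```

Call:
jog_arm(commands=[0, 0, -0.3, 0, 0, 0, 8, 0, 0, -0.4, 0, 0, 0, 8, 0, 0, -0.4, 0, 0, 0, 8, 0, 0, 0, 0, 0, 0, 8, 0, 0, -0.4, 0, 0, 0, 8, 0, 0, -0.3, 0, 0, 0, 8, 0, 0, 0, 0, 0, 0, 8])

```text
t: 19.92
tool_pos: [0.5561, 0.2701, 0.3109]
tool_rot: [0.167, 3.134, 0.002]
contact_force: [-0.4, 0.5, -1.1]
opening: 0.0188
grip_force: 49.2
```

Run:
```python
from pot import *
o=obs();print(o["contact_force"]);p=o["tool_pos"];z=p[2]
s=np.array([.9943,-.1068]);h=np.array([.6601,-.0056]);a=h-.14*s
legs([(*a,z,1.464),(*a,.185,None),(*h,.185,None),(*h,.179,None)])
pot(.5556,.269)
```

```text
t 19.93 tcp [0.5561 0.2701 0.3109] rot [1.670e-01 3.134e+00 2.000e-03] q [ 0.33 -0.    1.54  0.    1.6  -1.13] open 0.0188
[-0.40806116  0.50328529 -1.10820784]
leg (np.float64(0.520898), np.float64(0.009352000000000003), np.float64(0.3108765420298022), 1.464) turn az 0.00 shift [ 0.12 -4.38 -0.  ] norm 4.38
leg (np.float64(0.520898), np.float64(0.009352000000000003), 0.185, None) turn az 0.00 shift [0.  0.  2.1] norm 2.10
leg (np.float64(0.6601), np.float64(-0.0056), 0.185, None) turn az 0.00 shift [-2.33 -0.   -0.  ] norm 2.33
leg (np.float64(0.6601), np.float64(-0.0056), 0.179, None) turn az 0.00 shift [0.  0.  0.1] norm 0.10
top pot [0.5539 0.2664 0.0554] 198
scene pot [0.5573 0.2726 0.0554] 349
mean [0.5556 0.2695]
```

Call:
jog_arm(commands=[0.01, -0.2, 0, 0, 0, 0, 8, 0.01, -0.4, 0, 0, 0, 0, 8, 0.01, -0.5, 0, 0, 0, 0, 8, 0.02, -0.5, 0, 0, 0, 0, 8, 0.02, -0.5, 0, 0, 0, 0, 8, 0.01, -0.5, 0, 0, 0, 0, 8, 0.01, -0.5, 0, 0, 0, 0, 8, 0.01, -0.5, 0, 0, 0, 0, 8, 0.01, -0.4, 0, 0, 0, 0, 8, 0.01, -0.28, 0, 0, 0, 0, 8, 0, -0.1, 0, 0, 0, 0, 8, 0, 0, 0.3, 0, 0, 0, 8, 0, 0, 0.6, 0, 0, 0, 8, 0, 0, 0.6, 0, 0, 0, 8, 0, 0, 0.4, 0, 0, 0, 8, 0, 0, 0.2, 0, 0, 0, 8, 0, 0, 0, 0, 0, 0, 8, 0, 0, 0, 0, 0, 0, 8])

```text
t: 22.28
tool_pos: [0.5208, 0.0094, 0.1839]
tool_rot: [0.167, 3.135, -0.0]
contact_force: [0.2, 0.6, -0.5]
opening: 0.0187
grip_force: 49.1
```

Run:
```python
from pot import *
o=obs();print(o["contact_force"])
s=np.array([.9943,-.1068]);h=np.array([.6601,-.0056])
legs([(*h,.185,1.464),(*h,.179,None)])
```

```text
t 22.27 tcp [0.5208 0.0094 0.1839] rot [ 0.167  3.135 -0.   ] q [-0.12 -0.17  1.9   0.    1.4  -1.59] open 0.0187
[ 0.22264452  0.62114325 -0.45041609]
leg (np.float64(0.6601), np.float64(-0.0056), 0.185, 1.464) turn az 0.00 shift [-2.33 -0.   -0.02] norm 2.33
leg (np.float64(0.6601), np.float64(-0.0056), 0.179, None) turn az 0.00 shift [0.  0.  0.1] norm 0.10
```

Call:
jog_arm(commands=[-0.2, 0, 0, 0, 0, 0, 8, -0.3, 0, 0, 0, 0, 0, 8, -0.3, 0, 0, 0, 0, 0, 8, -0.3, 0, 0, 0, 0, 0, 8, -0.3, 0, 0, 0, 0, 0, 8, -0.3, 0, 0, 0, 0, 0, 8, -0.3, 0, 0, 0, 0, 0, 8, -0.2, 0, 0, 0, 0, 0, 8, -0.12, 0, 0, 0, 0, 0, 8, 0, 0, 0, 0, 0, 0, 8, 0, 0, 0.08, 0, 0, 0, 8, 0, 0, 0, 0, 0, 0, 8, 0, 0, 0, 0, 0, 0, 8])

```text
t: 23.9
tool_pos: [0.6582, -0.0055, 0.1778]
tool_rot: [-0.168, -3.137, -0.0]
contact_force: [0.7, 0.2, -0.3]
opening: 0.0188
grip_force: 49.1
```

```bash
cat > br.py <<'E'
from m import *
def brush(n=None):
    for c in("top","scene"):
        d=eyes.get_image(c);P=cloud(d);X,Y,Z=P[...,0],P[...,1],P[...,2];s=(X>.6)&(X<.76)&(Y>-.1)&(Y<.07);hsv=cv2.cvtColor(d["image"],cv2.COLOR_RGB2HSV).astype(int)
        b=s&(hsv[...,0]>100)&(hsv[...,0]<125)&(hsv[...,1]>130)&(Z>.03)&(Z<.1)
        g=s&(Z>.165)&(Z<.225);print(c,"head",np.round(P[b].mean(0),4),np.round(np.percentile(P[b],[2,98],axis=0),3).tolist(),"grip",np.round(P[g].mean(0),4),np.round(P[g].max(0),3))
        if n:save(d,c+n,(200,60,320,190) if c=="top" else (200,150,330,300),4)
E
python3 - <<'E'
from br import *
o=obs();print(o["contact_force"]);brush("6.png")
E
```

```text
t 23.9 tcp [ 0.6582 -0.0055  0.1778] rot [-0.168 -3.137 -0.   ] q [-0.12  0.17  1.58 -0.    1.39 -1.59] open 0.0188
[ 0.7440315   0.21278456 -0.3314015 ]br.py:6: RuntimeWarning: Mean of empty slice.
  g=s&(Z>.165)&(Z<.225);print(c,"head",np.round(P[b].mean(0),4),np.round(np.percentile(P[b],[2,98],axis=0),3).tolist(),"grip",np.round(P[g].mean(0),4),np.round(P[g].max(0),3))
  ret = um.true_divide(
Traceback (most recent call last):
  File "br.py", line 6, in brush
    g=s&(Z>.165)&(Z<.225);print(c,"head",np.round(P[b].mean(0),4),np.round(np.percentile(P[b],[2,98],axis=0),3).tolist(),"grip",np.round(P[g].mean(0),4),np.round(P[g].max(0),3))
                                                                           ~~~~~~~~~~~~~^^^^^^^^^^^^^^^^^^^^
IndexError: index -1 is out of bounds for axis 0 with size 0
```

Call:
jog_arm(commands=[0, 0, 0, 0, 0, 0, 30, 0, 0, 0, 0, 0, 0, 45, 0, 0, 0, 0, 0, 0, 60, 0, 0, 0, 0, 0, 0, 60, 0, 0, -0.4, 0, 0, 0, 60, 0, 0, -0.7, 0, 0, 0, 60, 0, 0, -0.6, 0, 0, 0, 60, 0, 0, 0, 0, 0, 0, 60, 0, 0, 0, 0, 0, 0, 60])

```text
t: 25.08
tool_pos: [0.6582, -0.0056, 0.279]
tool_rot: [-0.168, -3.136, -0.0]
contact_force: [0.3, 0.9, -0.4]
opening: 0.0601
grip_force: 0.0
```

```bash
sed -i 's/np.round(np.percentile(P\[b\],\[2,98\],axis=0),3).tolist()/b.sum()/' br.py
python3 - <<'E'
from br import *
o=obs();brush("6.png")
for c in("top","scene"):
    d=eyes.get_image(c);handles(d,cloud(d))
# plan: rasp -> notch y=100
legs([(.4825,.0235,.2,-.215+np.pi/2),(.4825,.0235,.02,None)])
E
```

```text
t 25.07 tcp [ 0.6582 -0.0056  0.279 ] rot [-0.168 -3.136 -0.   ] q [-0.12  0.11  1.48  0.    1.56 -1.59] open 0.0601br.py:6: RuntimeWarning: Mean of empty slice.
  g=s&(Z>.165)&(Z<.225);print(c,"head",np.round(P[b].mean(0),4),b.sum(),"grip",np.round(P[g].mean(0),4),np.round(P[g].max(0),3))
  ret = um.true_divide(
Traceback (most recent call last):
  File "br.py", line 6, in brush
    g=s&(Z>.165)&(Z<.225);print(c,"head",np.round(P[b].mean(0),4),b.sum(),"grip",np.round(P[g].mean(0),4),np.round(P[g].max(0),3))
                                                                                                                   ~~~~~~~~^^^
ValueError: zero-size array to reduction operation maximum which has no identity
```

```bash
sed -i 's/for c in("top","scene"):/for c in("scene",):/; s/        b=s&.*/&\n        b|=s\&(X<0)/' br.py
python3 - <<'E'
from br import *
d=eyes.get_image("scene");save(d,"scene6.png",(200,150,330,300),4)
P=cloud(d);handles(d,P);X,Y,Z=P[...,0],P[...,1],P[...,2]
g=(np.hypot(X-.66,Y+.003)<.025)&(Z>.16)&(Z<.23);print("grip",np.round(P[g].mean(0),4),np.round(P[g].max(0),3) if g.any() else 0)
legs([(.4825,.0235,.275,-.215+np.pi/2),(.4825,.0235,.005,None)])
E
```

```text
rasp 71 [ 0.4618 -0.3585] [183.7  16.9] 0.939 z [0.007 0.009 0.012]
   rasp 176 [ 0.5016 -0.3888] [183.7  39.1] 0.955 z [0.007 0.009 0.012]
   rasp 44 [ 0.5707 -0.2791] [44.6 25.7] 1.244 z [0.007 0.009 0.011]
   rasp 185 [0.4845 0.0265] [102.4  16.7] -0.226 z [0.009 0.013 0.015]
   spatula 1143 [ 0.5251 -0.345 ] [282.8 107.9] 0.97 z [0.007 0.01  0.055]
   spatula 142 [ 0.4658 -0.0539] [101.1  16.2] 0.26 z [0.01  0.013 0.015]
   spatula 207 [0.4817 0.0265] [107.9  18.4] -0.22 z [0.008 0.013 0.015]
   loop 142 [ 0.4711 -0.1238] [106.7  17. ] 0.276 z [0.008 0.013 0.016]
   needle 46 [ 0.2237 -0.4175] [44.9 20.7] -0.222 z [0.007 0.016 0.019]
grip [0.6615 0.0011 0.1934] [0.668 0.008 0.218]
leg (0.4825, 0.0235, 0.275, 1.3557963267948965) turn az 1.08 shift [ 2.96 -0.15  0.04] norm 2.96
leg (0.4825, 0.0235, 0.005, None) turn az 0.00 shift [0.  0.  4.5] norm 4.50
```

View pics/scene6.png

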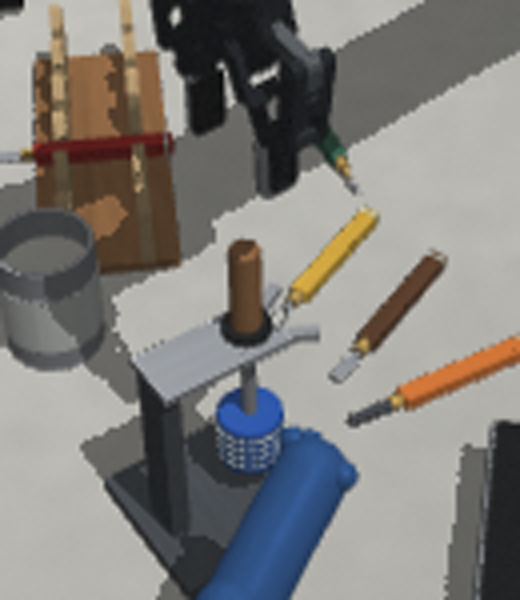

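The scene crop shows the brush hung as at the start (collar at 247,328).

Call:
jog_arm(commands=[0, 0, 0, 0, 0, 0.54, 40, 0, 0, 0, 0, 0, 0.54, 40, 0.6, -0.03, 0, 0, 0, 0, 40, 0.8, -0.04, 0, 0, 0, 0, 40, 0.8, -0.04, 0, 0, 0, 0, 40, 0.76, -0.04, 0, 0, 0, 0, 40, 0, 0, 0.8, 0, 0, 0, 40, 0, 0, 0.9, 0, 0, 0, 40, 0, 0, 0.9, 0, 0, 0, 40, 0, 0, 0.9, 0, 0, 0, 40, 0, 0, 0.5, 0, 0, 0, 40, 0, 0, 0.3, 0, 0, 0, 40, 0, 0, 0, 0, 0, 0, 40, 0, 0, 0, 0, 0, 0, 40])

```text
t: 26.92
tool_pos: [0.4843, 0.0233, 0.0233]
tool_rot: [0.337, 3.121, -0.0]
contact_force: [0.5, 0.4, 0.0]
opening: 0.0403
grip_force: 0.0
```

Run:
```python
from br import *
o=obs();print(o["contact_force"])
legs([(.4825,.0235,.004,-.215+np.pi/2)])
d=eyes.get_image("scene");save(d,"scene7.png",(240,170,350,300),4.5);handles(d,cloud(d))
```

```text
t 26.93 tcp [0.4843 0.0233 0.0233] rot [ 0.337  3.121 -0.   ] q [-0.11 -0.05  2.09 -0.    1.1  -1.46] open 0.0403
[0.48261401 0.37590668 0.02863673]
leg (0.4825, 0.0235, 0.004, 1.3557963267948965) turn az 0.00 shift [ 0.03 -0.    0.32] norm 0.32
   rasp 75 [ 0.4599 -0.3605] [178.1  16.1] 0.932 z [0.007 0.009 0.012]
   rasp 171 [ 0.4991 -0.3879] [180.4  43.1] 1.027 z [0.007 0.009 0.012]
   rasp 48 [ 0.5283 -0.2593] [65.5 14.8] 0.977 z [0.007 0.01  0.011]
   rasp 135 [ 0.5733 -0.2736] [107.2  32.4] 1.208 z [0.007 0.009 0.011]
   rasp 95 [0.5051 0.0213] [60.3 15.5] -0.209 z [0.008 0.013 0.015]
   spatula 1177 [ 0.5248 -0.345 ] [282.7 109.6] 0.979 z [0.007 0.01  0.055]
   spatula 106 [ 0.4751 -0.0425] [76.7 32.5] 0.289 z [0.01  0.013 0.015]
   spatula 115 [0.5066 0.0275] [60.  30.4] -0.238 z [0.007 0.013 0.015]
   loop 118 [ 0.4703 -0.124 ] [110.9  14.9] 0.253 z [0.011 0.013 0.016]
   needle 170 [ 0.2618 -0.4278] [129.2  24.7] -0.267 z [0.008 0.016 0.019]
   needle 89 [ 0.3682 -0.2547] [106.8  15.1] 1.184 z [0.011 0.013 0.015]
```

View pics/scene7.png

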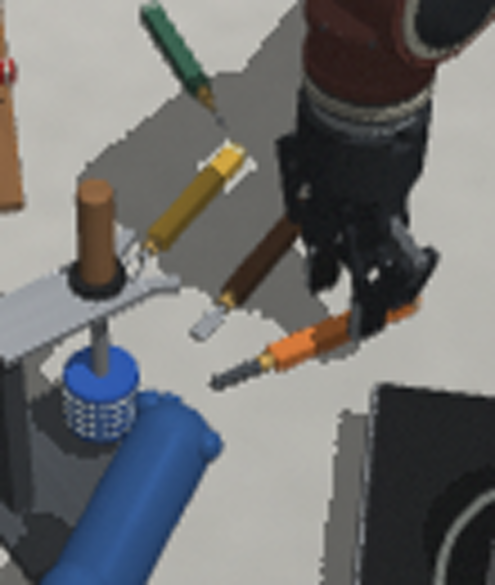

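The fingers straddle the orange handle at about (345,325); they need to go lower by 0.3.

Call:
jog_arm(commands=[0.03, 0, 0.2, 0, 0, 0, 40, 0, 0, 0.11, 0, 0, 0, 40, 0, 0, 0, 0, 0, 0, 25, 0, 0, 0, 0, 0, 0, 5, 0, 0, 0, 0, 0, 0, 5, 0, 0, 0, 0, 0, 0, 5, 0, 0, 0, 0, 0, 0, 5, 0, 0, 0, 0, 0, 0, 5, 0, 0, -0.3, 0, 0, 0, 5, 0, 0, -0.6, 0, 0, 0, 5, 0, 0, -0.8, 0, 0, 0, 5, 0, 0, -0.7, 0, 0, 0, 5, 0, 0, 0, 0, 0, 0.97, 5, 0, 0, 0, 0, 0, 0.97, 5, 0, 0, 0, 0, 0, 0.97, 5, 0, 0, 0, 0, 0, 0.96, 5, 0, 0, 0, 0, 0, 0, 5], newtons=40)

```text
t: 29.1
tool_pos: [0.4812, 0.0239, 0.1472]
tool_rot: [-0.929, -3.001, 0.0]
contact_force: [0.1, -0.2, -1.2]
opening: 0.0147
grip_force: 41.3
```

```bash
cat > held.py <<'E'
from m import *
def held(x,y,z,r=.12):
    """coloured handle points near TCP, for both cameras"""
    for c in("top","scene"):
        d=eyes.get_image(c);P=cloud(d);hsv=cv2.cvtColor(d["image"],cv2.COLOR_RGB2HSV).astype(int)
        for n,((a,b),s,v) in HS.items():
            m=(hsv[...,0]>=a)&(hsv[...,0]<=b)&(hsv[...,1]>s)&(hsv[...,2]>v)&(abs(P[...,2]-z)<.04)&(np.hypot(P[...,0]-x,P[...,1]-y)<r)
            if m.sum()>15: print(c,n,m.sum(),*rect(P[m][:,:2]),"z",np.round(np.percentile(P[m][:,2],[5,50,95]),3))
NOT={n:(.5231+n/1000*.566,-.348+n/1000*.824) for n in(-100,-50,0,100)}
def place(n,tooly=.969,zt=None):
    x,y=NOT[n];legs([(x,y,.15,tooly),(x,y,zt or .052,None)])
E
python3 - <<'E'
from held import *
o=obs();p=o["tool_pos"];held(*p);place(100)
E
```

```text
t 29.1 tcp [0.4812 0.0239 0.1472] rot [-0.929 -3.001  0.   ] q [-0.11 -0.23  2.02 -0.    1.35 -1.08] open 0.0147
top rasp 50 [0.454  0.0396] [29.  13.8] -0.623 z [0.154 0.157 0.16 ]
top spatula 78 [0.4506 0.042 ] [37.7 16.7] -0.662 z [0.152 0.157 0.16 ]
scene rasp 173 [0.4835 0.0282] [106.5  20.8] -0.653 z [0.149 0.157 0.159]
scene spatula 211 [0.4828 0.0285] [108.3  22. ] -0.625 z [0.148 0.157 0.16 ]
leg (0.5797, -0.26559999999999995, 0.15, 0.969) turn az 0.01 shift [-4.08 -3.05 -0.05] norm 5.10
leg (0.5797, -0.26559999999999995, 0.052, None) turn az 0.00 shift [0.   0.   1.63] norm 1.63
```

Call:
jog_arm(commands=[-0.3, -0.23, 0, 0, 0, 0, 5, -0.5, -0.37, 0, 0, 0, 0, 5, -0.5, -0.37, 0, 0, 0, 0, 5, -0.5, -0.37, 0, 0, 0, 0, 5, -0.5, -0.37, 0, 0, 0, 0, 5, -0.5, -0.37, 0, 0, 0, 0, 5, -0.5, -0.37, 0, 0, 0, 0, 5, -0.5, -0.37, 0, 0, 0, 0, 5, -0.28, -0.23, 0, 0, 0, 0, 5, 0, 0, 0, 0, 0, 0, 5, 0, 0, 0.3, 0, 0, 0, 5, 0, 0, 0.4, 0, 0, 0, 5, 0, 0, 0.3, 0, 0, 0, 5, 0, 0, 0, 0, 0, 0, 5, 0, 0, 0, 0, 0, 0, 5])

```text
t: 31.08
tool_pos: [0.5798, -0.2654, 0.0878]
tool_rot: [0.93, 3.0, -0.0]
contact_force: [0.1, -0.2, -1.0]
opening: 0.0141
grip_force: 41.3
```

Run:
```python
from held import *
o=obs();p=o["tool_pos"];held(*p);place(100)
for c,b in(("top",(300,130,440,260)),("scene",(180,130,260,230))): save(eyes.get_image(c),c+"8.png",b,4 if c=="top" else 5)
a=cv2.imread("pics/top8.png");b=cv2.imread("pics/scene8.png");h=min(len(a),len(b));a=cv2.resize(a,(390,360));b=cv2.resize(b,(390,488));o=np.zeros((488,780,3),np.uint8);o[:360,:390]=a;o[:,390:]=b;cv2.imwrite("pics/pair8.png",o)
```

```text
t 31.07 tcp [ 0.5798 -0.2654  0.0878] rot [ 0.93  3.   -0.  ] q [-0.55  0.21  1.69  0.    1.24 -1.52] open 0.0141
scene rasp 152 [ 0.5788 -0.2704] [103.   73.1] -0.188 z [0.087 0.097 0.1  ]
scene spatula 179 [ 0.5789 -0.2696] [103.   74.6] -0.188 z [0.087 0.097 0.101]
leg (0.5797, -0.26559999999999995, 0.15, 0.969) turn az 0.00 shift [ 0.01 -0.   -1.02] norm 1.02
leg (0.5797, -0.26559999999999995, 0.052, None) turn az 0.00 shift [0.   0.   1.63] norm 1.63
```

View pics/pair8.png

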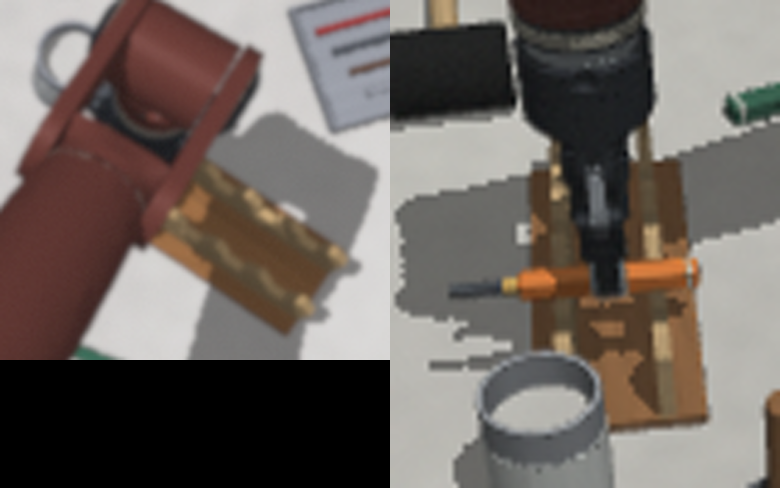

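The orange tool hangs level across both rails at (610,275), working end away from the robot.

Call:
jog_arm(commands=[0, 0, 0.2, 0, 0, 0, 5, 0, 0, 0.2, 0, 0, 0, 5, 0, 0, 0.15, 0, 0, 0, 5, 0, 0, 0.06, 0, 0, 0, 5, 0, 0, 0, 0, 0, 0, 5, 0, 0, 0, 0, 0, 0, 5])

```text
t: 32.02
tool_pos: [0.5798, -0.2658, 0.0512]
tool_rot: [0.931, 3.0, -0.0]
contact_force: [0.1, 1.4, -0.4]
opening: 0.0148
grip_force: 41.3
```

Call:
jog_arm(commands=[0, 0, 0, 0, 0, 0, 20, 0, 0, 0, 0, 0, 0, 30, 0, 0, 0, 0, 0, 0, 30, 0, 0, -0.2, 0, 0, 0, 30, 0, 0, -0.5, 0, 0, 0, 30, 0, 0, -0.8, 0, 0, 0, 30, 0, 0, -0.8, 0, 0, 0, 30, 0, 0, 0, 0, 0, 0, 30])

```text
t: 33.02
tool_pos: [0.5824, -0.2673, 0.1963]
tool_rot: [0.927, 2.989, -0.005]
contact_force: [0.7, -0.2, -0.1]
opening: 0.0301
grip_force: 0.0
```

Run:
```python
from held import *
o=obs()
legs([(.465,-.057,.18,.26+np.pi/2),(.465,-.057,.0055,None)])
d=eyes.get_image("scene");handles(d,cloud(d));held(*NOT[100],.06)
```

```text
t 33.02 tcp [ 0.5824 -0.2673  0.1963] rot [ 0.927  2.989 -0.005] q [-0.55  0.1   1.62  0.    1.41 -1.52] open 0.0301
leg (0.465, -0.057, 0.18, 1.8307963267948966) turn az -8.62 shift [0.99 3.89 0.27] norm 4.02
leg (0.465, -0.057, 0.0055, None) turn az 0.00 shift [0.   0.   2.91] norm 2.91
   rasp 42 [ 0.479  -0.3349] [120.8  16.7] 0.938 z [0.008 0.009 0.011]
   rasp 46 [ 0.5165 -0.3464] [86.1 38.8] 1.367 z [0.007 0.009 0.011]
   rasp 264 [ 0.5673 -0.2829] [128.8 106. ] 0.986 z [0.009 0.054 0.059]
   rasp 55 [ 0.5852 -0.2483] [47.8 24.9] 1.14 z [0.007 0.009 0.011]
   spatula 1196 [ 0.5238 -0.3447] [282.1 109.1] 0.961 z [0.007 0.01  0.058]
   spatula 142 [ 0.4664 -0.0541] [99.6 16.1] 0.268 z [0.009 0.013 0.016]
   loop 142 [ 0.47  -0.124] [111.7  15.3] 0.263 z [0.009 0.013 0.015]
   needle 168 [ 0.2633 -0.4268] [129.8  25.2] -0.294 z [0.009 0.016 0.019]
   needle 86 [ 0.3687 -0.2526] [100.5  14. ] 1.199 z [0.01  0.013 0.015]
top rasp 22 [ 0.6079 -0.2886] [21.1  9.4] 1.342 z [0.049 0.057 0.061]
top spatula 44 [ 0.5785 -0.3078] [129.7  57.7] 0.459 z [0.044 0.059 0.072]
scene rasp 200 [ 0.5711 -0.2776] [107.3  83.5] -0.556 z [0.047 0.057 0.06 ]
scene spatula 370 [ 0.5521 -0.3025] [118.6 107.7] 0.952 z [0.047 0.057 0.06 ]
```

Call:
jog_arm(commands=[0, 0, 0, 0, 0, -0.96, 40, 0, 0, 0, 0, 0, -0.96, 40, 0, 0, 0, 0, 0, -0.96, 40, 0, 0, 0, 0, 0, -0.96, 40, 0, 0, 0, 0, 0, -0.96, 40, 0, 0, 0, 0, 0, -0.96, 40, 0, 0, 0, 0, 0, -0.96, 40, 0, 0, 0, 0, 0, -0.95, 40, 0, 0, 0, 0, 0, -0.95, 40, 0.2, 0.78, 0.05, 0, 0, 0, 40, 0.2, 0.78, 0.05, 0, 0, 0, 40, 0.2, 0.78, 0.05, 0, 0, 0, 40, 0.2, 0.78, 0.05, 0, 0, 0, 40, 0.19, 0.77, 0.07, 0, 0, 0, 40, 0, 0, 0.7, 0, 0, 0, 40, 0, 0, 0.9, 0, 0, 0, 40, 0, 0, 0.7, 0, 0, 0, 40, 0, 0, 0.3, 0, 0, 0, 40, 0, 0, 0, 0, 0, 0, 40])

```text
t: 35.55
tool_pos: [0.4589, -0.0544, 0.0132]
tool_rot: [0.407, -3.108, -0.005]
contact_force: [-0.4, 0.2, 0.0]
opening: 0.0397
grip_force: 0.0
```

Run:
```python
from held import *
o=obs()
legs([(.465,-.057,.0055,.26+np.pi/2)])
for c in("top","scene"):
    d=eyes.get_image(c);print(c);handles(d,cloud(d))
held(*NOT[100],.06)
save(d,"scene9.png",(180,130,340,270),4.5)
```

```text
t 35.55 tcp [ 0.4589 -0.0544  0.0132] rot [ 0.407 -3.108 -0.005] q [-0.28 -0.08  2.14 -0.    1.09 -2.11] open 0.0397
leg (0.465, -0.057, 0.0055, 1.8307963267948966) turn az 0.00 shift [-0.09 -0.07  0.13] norm 0.17
top
   rasp 337 [ 0.5888 -0.2611] [103.7  46.9] -0.53 z [0.008 0.055 0.061]
   rasp 84 [ 0.5615 -0.296 ] [72.4 19.3] -0.603 z [0.006 0.009 0.044]
   rasp 386 [ 0.4851 -0.3247] [267.9  22.1] 0.973 z [0.006 0.009 0.013]
   rasp 609 [ 0.4982 -0.3996] [161.   36.6] 0.965 z [0.006 0.01  0.013]
   spatula 2031 [ 0.5231 -0.3504] [276.8 112.7] 0.983 z [0.006 0.011 0.058]
   loop 102 [ 0.4567 -0.133 ] [76. 12.] 0.256 z [0.01  0.013 0.017]
   needle 121 [ 0.366  -0.2577] [93.8 10.7] 1.222 z [0.011 0.013 0.018]
   needle 305 [ 0.2606 -0.435 ] [126.6  18.7] -0.262 z [0.014 0.018 0.022]
scene
   rasp 80 [ 0.4625 -0.3582] [184.6  17.9] 0.95 z [0.007 0.009 0.011]
   rasp 177 [ 0.4988 -0.3879] [183.8  43.4] 1.024 z [0.007 0.009 0.011]
   rasp 266 [ 0.565  -0.2868] [118.  106.2] 0.978 z [0.009 0.054 0.059]
   rasp 58 [ 0.588  -0.2496] [53.7 23.7] 1.268 z [0.008 0.009 0.012]
   spatula 1210 [ 0.5244 -0.3447] [283.3 108.8] 0.978 z [0.008 0.01  0.058]
   spatula 124 [ 0.4662 -0.0454] [97.1 32.8] 0.219 z [0.01  0.013 0.016]
   loop 92 [ 0.4863 -0.12  ] [79.2 15. ] 0.276 z [0.011 0.013 0.016]
   needle 169 [ 0.2628 -0.4293] [126.1  23.9] -0.256 z [0.008 0.016 0.019]
   needle 85 [ 0.3678 -0.254 ] [101.3  15.5] 1.189 z [0.011 0.013 0.016]
top rasp 265 [ 0.5652 -0.2874] [113.6  70. ] -0.628 z [0.042 0.057 0.062]
top spatula 497 [ 0.5648 -0.2884] [113.3  73.8] -0.601 z [0.042 0.058 0.062]
scene rasp 202 [ 0.5711 -0.2773] [107.   81.6] -0.568 z [0.047 0.057 0.06 ]
scene spatula 369 [ 0.5515 -0.3028] [119.1 106.9] 0.952 z [0.048 0.057 0.06 ]
```

View pics/scene9.png

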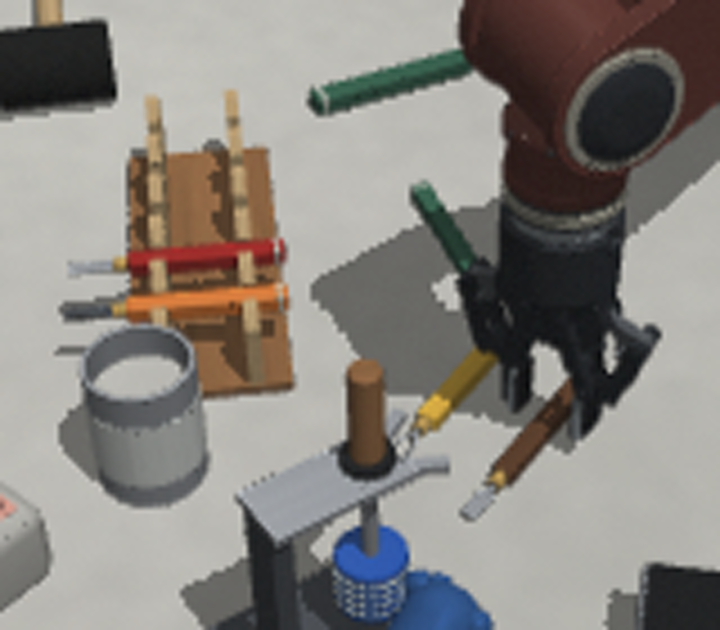

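Orange lies in its notch beside the red knife at (205,300), and the fingers straddle the brown handle at (560,400).

Call:
jog_arm(commands=[-0.09, -0.07, 0, 0, 0, 0, 40, 0, 0, 0.13, 0, 0, 0, 40, 0, 0, 0, 0, 0, 0, 25, 0, 0, 0, 0, 0, 0, 5, 0, 0, 0, 0, 0, 0, 5, 0, 0, 0, 0, 0, 0, 5, 0, 0, 0, 0, 0, 0, 5, 0, 0, -0.3, 0, 0, 0, 5, 0, 0, -0.7, 0, 0, 0, 5, 0, 0, -0.9, 0, 0, 0, 5, 0, 0, -0.6, 0, 0, 0, 5, 0, 0, 0, 0, 0, 0, 5])

```text
t: 37.25
tool_pos: [0.4707, -0.0586, 0.1627]
tool_rot: [-0.407, 3.108, -0.005]
contact_force: [0.1, -0.1, -0.6]
opening: 0.0143
grip_force: 39.8
```

Call:
jog_arm(commands=[0, 0, 0, 0, 0, 0.96, 5, 0, 0, 0, 0, 0, 0.96, 5, 0, 0, 0, 0, 0, 0.96, 5, 0, 0, 0, 0, 0, 0.96, 5, 0, 0, 0, 0, 0, 0.96, 5, 0, 0, 0, 0, 0, 0.96, 5, 0, 0, 0, 0, 0, 0.96, 5, 0, 0, 0, 0, 0, 0.95, 5, 0, 0, 0, 0, 0, 0.95, 5, 0, 0, 0, 0, 0, 0, 5, 0, 0, 0, 0, 0, 0, 5])

```text
t: 38.62
tool_pos: [0.4678, -0.0578, 0.1576]
tool_rot: [-0.929, -2.999, 0.0]
contact_force: [0.4, 0.0, -1.0]
opening: 0.0146
grip_force: 39.8
```

Run:
```python
from held import *
o=obs();p=o["tool_pos"];held(*p);place(0,zt=.051)
```

```text
t 38.62 tcp [ 0.4678 -0.0578  0.1576] rot [-0.929 -2.999  0.   ] q [-0.28 -0.27  2.04 -0.    1.38 -1.25] open 0.0146
top spatula 45 [ 0.437  -0.0401] [26.9 10.7] -0.623 z [0.158 0.163 0.167]
scene spatula 163 [ 0.4648 -0.0505] [106.   18.1] -0.566 z [0.155 0.162 0.165]
leg (0.5231, -0.348, 0.15, 0.969) turn az 0.01 shift [-3.49 -3.47  0.14] norm 4.92
leg (0.5231, -0.348, 0.051, None) turn az 0.00 shift [0.   0.   1.65] norm 1.65
```

Call:
jog_arm(commands=[-0.3, -0.3, 0, 0, 0, 0, 5, -0.45, -0.44, 0, 0, 0, 0, 5, -0.45, -0.44, 0, 0, 0, 0, 5, -0.45, -0.44, 0, 0, 0, 0, 5, -0.45, -0.44, 0, 0, 0, 0, 5, -0.45, -0.44, 0, 0, 0, 0, 5, -0.45, -0.44, 0, 0, 0, 0, 5, -0.35, -0.33, 0, 0, 0, 0, 5, -0.2, -0.2, 0, 0, 0, 0, 5, 0, 0, 0, 0, 0, 0, 5, 0, 0, 0.4, 0, 0, 0, 5, 0, 0, 0.4, 0, 0, 0, 5, 0, 0, 0.2, 0, 0, 0, 5, 0, 0, 0, 0, 0, 0, 5, 0, 0, 0, 0, 0, 0, 5])

```text
t: 40.6
tool_pos: [0.5267, -0.3504, 0.1]
tool_rot: [0.93, 2.999, -0.001]
contact_force: [1.4, -0.6, -1.4]
opening: 0.014
grip_force: 39.8
```

Run:
```python
from held import *
o=obs();p=o["tool_pos"];held(*p,r=.07);place(0,zt=.054)
```

```text
t 40.6 tcp [ 0.5267 -0.3504  0.1   ] rot [ 9.300e-01  2.999e+00 -1.000e-03] q [-0.7   0.18  1.7   0.    1.26 -1.67] open 0.014
scene spatula 149 [ 0.5367 -0.3237] [107.1  64.6] -0.581 z [0.073 0.102 0.107]
leg (0.5231, -0.348, 0.15, 0.969) turn az 0.00 shift [ 0.08  0.   -0.83] norm 0.83
leg (0.5231, -0.348, 0.054, None) turn az 0.00 shift [0.  0.  1.6] norm 1.60
```

Descend 0.76.

Call:
jog_arm(commands=[0, 0, 0.25, 0, 0, 0, 5, 0, 0, 0.2, 0, 0, 0, 5, 0, 0, 0.2, 0, 0, 0, 5, 0, 0, 0.1, 0, 0, 0, 5, 0, 0, 0, 0, 0, 0, 5, 0, 0, 0, 0, 0, 0, 5])

```text
t: 41.45
tool_pos: [0.5261, -0.3503, 0.0535]
tool_rot: [0.931, 3.0, -0.0]
contact_force: [-0.3, -0.3, -1.0]
opening: 0.0142
grip_force: 39.8
```

Call:
jog_arm(commands=[0, 0, 0, 0, 0, 0, 20, 0, 0, 0, 0, 0, 0, 30, 0, 0, 0, 0, 0, 0, 30, 0, 0, -0.2, 0, 0, 0, 30, 0, 0, -0.5, 0, 0, 0, 30, 0, 0, -0.8, 0, 0, 0, 30, 0, 0, -0.7, 0, 0, 0, 30, 0, 0, 0, 0, 0, 0, 30, 0, 0, 0, 0, 0, 0, 30])

```text
t: 42.58
tool_pos: [0.5259, -0.3501, 0.1859]
tool_rot: [0.931, 3.0, -0.0]
contact_force: [-0.3, -0.8, -0.8]
opening: 0.0299
grip_force: 0.0
```

Run:
```python
from held import *
o=obs()
d=eyes.get_image("scene");handles(d,cloud(d));held(*NOT[0],.06,r=.07)
legs([(.4705,-.1265,.18,.275+np.pi/2),(.4705,-.1265,.0055,None)])
```

```text
t 42.58 tcp [ 0.5259 -0.3501  0.1859] rot [ 0.931  3.    -0.   ] q [-0.7   0.1   1.64 -0.    1.4  -1.67] open 0.0299
   rasp 76 [ 0.4693 -0.4352] [60.7 38.3] 0.93 z [0.007 0.009 0.011]
   rasp 274 [ 0.567  -0.2838] [125.8 106. ] 0.985 z [0.009 0.053 0.059]
   rasp 59 [ 0.5884 -0.2485] [53.7 24.6] 1.291 z [0.008 0.009 0.011]
   spatula 1228 [ 0.5245 -0.3452] [282.3 108.9] 0.982 z [0.008 0.011 0.059]
   loop 142 [ 0.4704 -0.1235] [109.4  16.9] 0.297 z [0.009 0.013 0.015]
   needle 168 [ 0.262  -0.4291] [130.  23.] -0.284 z [0.008 0.016 0.019]
   needle 87 [ 0.3689 -0.2532] [100.5  14.7] 1.218 z [0.011 0.014 0.015]
top spatula 22 [ 0.5494 -0.3769] [99.   8.9] 0.856 z [0.047 0.059 0.068]
scene rasp 16 [ 0.5376 -0.3234] [69.2 68.2] 0.954 z [0.045 0.051 0.059]
scene spatula 285 [ 0.5368 -0.323 ] [104.3  69.7] -0.628 z [0.047 0.057 0.06 ]
leg (0.4705, -0.1265, 0.18, 1.8457963267948965) turn az -8.77 shift [-0.13  3.82  0.06] norm 3.83
leg (0.4705, -0.1265, 0.0055, None) turn az 0.00 shift [0.   0.   2.91] norm 2.91
```

Call:
jog_arm(commands=[0, 0, 0, 0, 0, -0.97, 40, 0, 0, 0, 0, 0, -0.97, 40, 0, 0, 0, 0, 0, -0.97, 40, 0, 0, 0, 0, 0, -0.98, 40, 0, 0, 0, 0, 0, -0.98, 40, 0, 0, 0, 0, 0, -0.98, 40, 0, 0, 0, 0, 0, -0.98, 40, 0, 0, 0, 0, 0, -0.97, 40, 0, 0, 0, 0, 0, -0.97, 40, -0.03, 0.76, 0.01, 0, 0, 0, 40, -0.03, 0.76, 0.01, 0, 0, 0, 40, -0.03, 0.77, 0.01, 0, 0, 0, 40, -0.03, 0.77, 0.01, 0, 0, 0, 40, -0.01, 0.76, 0.02, 0, 0, 0, 40, 0, 0, 0.7, 0, 0, 0, 40, 0, 0, 0.9, 0, 0, 0, 40, 0, 0, 0.8, 0, 0, 0, 40, 0, 0, 0.4, 0, 0, 0, 40, 0, 0, 0, 0, 0, 0, 40, 0, 0, 0, 0, 0, 0, 40])

```text
t: 45.22
tool_pos: [0.4718, -0.1277, 0.0148]
tool_rot: [-0.431, 3.111, -0.001]
contact_force: [0.9, 0.9, -1.0]
opening: 0.04
grip_force: 0.0
```

Run:
```python
from held import *
o=obs()
legs([(.4705,-.1265,.0055,.275+np.pi/2)])
for c in("top","scene"):
    d=eyes.get_image(c);print(c);handles(d,cloud(d))
held(*NOT[0],.06,r=.07)
save(d,"scene10.png",(180,130,340,270),4.5)
```

```text
t 45.23 tcp [ 0.4718 -0.1277  0.0148] rot [-4.310e-01  3.111e+00 -1.000e-03] q [-0.42 -0.03  2.08 -0.    1.08 -2.26] open 0.04
leg (0.4705, -0.1265, 0.0055, 1.8457963267948965) turn az 0.00 shift [0.02 0.03 0.16] norm 0.16
top
   rasp 330 [ 0.5883 -0.2608] [100.9  46.8] -0.53 z [0.008 0.055 0.06 ]
   rasp 83 [ 0.5611 -0.2958] [71.4 19.2] -0.603 z [0.007 0.01  0.044]
   rasp 108 [ 0.5331 -0.255 ] [99.5 21.5] 0.935 z [0.007 0.01  0.049]
   rasp 161 [ 0.5261 -0.3392] [77.8 29.9] -0.605 z [0.008 0.054 0.061]
   rasp 427 [ 0.4835 -0.4198] [111.5  35.5] 0.959 z [0.006 0.01  0.013]
   rasp 179 [ 0.4408 -0.3954] [102.4  15.7] 0.957 z [0.006 0.01  0.012]
   spatula 2154 [ 0.5214 -0.3496] [276.6 113.2] 0.953 z [0.007 0.011 0.059]
   loop 48 [ 0.4371 -0.1391] [29.2 14.3] 0.297 z [0.009 0.013 0.017]
   needle 120 [ 0.3661 -0.2581] [94.2 10.2] 1.196 z [0.01  0.013 0.016]
   needle 301 [ 0.2607 -0.4349] [126.8  18.7] -0.264 z [0.014 0.018 0.021]
scene
   rasp 97 [ 0.4669 -0.4369] [67.7 38.3] 1.007 z [0.007 0.009 0.012]
   rasp 257 [ 0.5723 -0.2764] [118.5 105.2] 0.98 z [0.009 0.054 0.06 ]
   rasp 58 [ 0.5875 -0.2485] [48.6 23.6] 1.25 z [0.007 0.009 0.011]
   spatula 1220 [ 0.5247 -0.3448] [284.7 108.3] 0.974 z [0.008 0.011 0.059]
   loop 93 [ 0.4819 -0.1206] [83.6 15.3] 0.267 z [0.009 0.013 0.015]
   needle 93 [ 0.2911 -0.4361] [74.9 21.3] -0.199 z [0.007 0.016 0.019]
top rasp 117 [ 0.5373 -0.3279] [83.  64.2] -0.607 z [0.049 0.058 0.063]
top spatula 432 [ 0.5347 -0.3264] [107.5  73.2] -0.626 z [0.047 0.058 0.063]
scene rasp 24 [ 0.5415 -0.3254] [92.9 70.4] -0.665 z [0.046 0.056 0.061]
scene spatula 288 [ 0.5369 -0.323 ] [106.6  72.9] -0.593 z [0.047 0.057 0.06 ]
```

View pics/scene10.png

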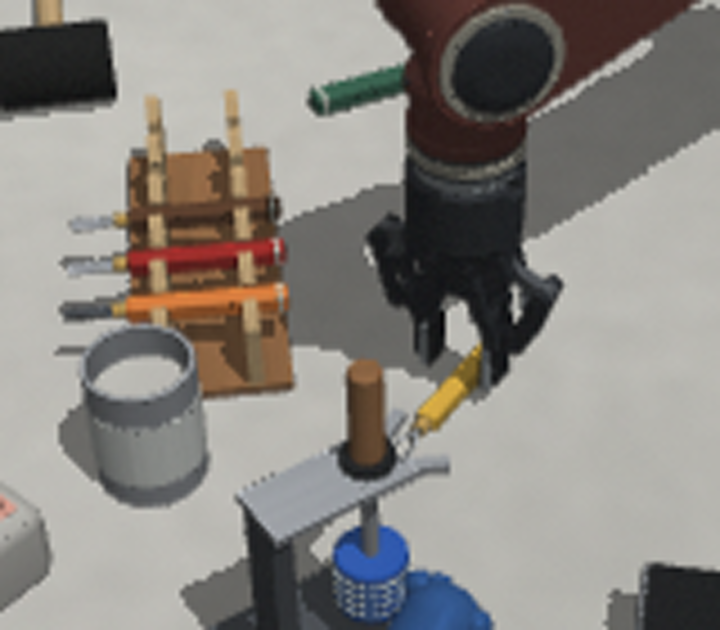

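Brown (205,210), red (205,255) and orange (205,300) lie in the rack. The fingers straddle the yellow handle at (470,370).

Call:
jog_arm(commands=[0.02, 0.03, 0, 0, 0, 0, 40, 0, 0, 0.16, 0, 0, 0, 40, 0, 0, 0, 0, 0, 0, 25, 0, 0, 0, 0, 0, 0, 5, 0, 0, 0, 0, 0, 0, 5, 0, 0, 0, 0, 0, 0, 5, 0, 0, 0, 0, 0, 0, 5, 0, 0, -0.3, 0, 0, 0, 5, 0, 0, -0.7, 0, 0, 0, 5, 0, 0, -0.9, 0, 0, 0, 5, 0, 0, -0.6, 0, 0, 0, 5, 0, 0, 0, 0, 0, 0, 5])

```text
t: 46.92
tool_pos: [0.4723, -0.1272, 0.1601]
tool_rot: [-0.43, 3.104, -0.008]
contact_force: [-0.3, -0.3, -0.6]
opening: 0.0146
grip_force: 41.2
```

Call:
jog_arm(commands=[0, 0, 0, 0, 0, 0.97, 5, 0, 0, 0, 0, 0, 0.97, 5, 0, 0, 0, 0, 0, 0.97, 5, 0, 0, 0, 0, 0, 0.98, 5, 0, 0, 0, 0, 0, 0.98, 5, 0, 0, 0, 0, 0, 0.98, 5, 0, 0, 0, 0, 0, 0.98, 5, 0, 0, 0, 0, 0, 0.97, 5, 0, 0, 0, 0, 0, 0.97, 5, 0, 0, 0, 0, 0, 0, 5, 0, 0, 0, 0, 0, 0, 5])

```text
t: 48.3
tool_pos: [0.4692, -0.1259, 0.1539]
tool_rot: [-0.929, -3.0, -0.0]
contact_force: [0.5, 0.0, -1.8]
opening: 0.0149
grip_force: 41.2
```

Run:
```python
from held import *
o=obs();p=o["tool_pos"];held(*p);place(-50,zt=.052)
```

```text
t 48.3 tcp [ 0.4692 -0.1259  0.1539] rot [-0.929 -3.    -0.   ] q [-0.42 -0.23  2.01  0.    1.36 -1.39] open 0.0149
top loop 57 [ 0.4385 -0.1077] [29.6 12.2] -0.633 z [0.16  0.163 0.167]
scene loop 149 [ 0.4704 -0.122 ] [114.   18.2] -0.604 z [0.155 0.163 0.165]
leg (0.4948, -0.3892, 0.15, 0.969) turn az 0.01 shift [-2.83 -3.38  0.07] norm 4.41
leg (0.4948, -0.3892, 0.052, None) turn az 0.00 shift [0.   0.   1.63] norm 1.63
```

Call:
jog_arm(commands=[-0.2, -0.25, 0, 0, 0, 0, 5, -0.38, -0.45, 0, 0, 0, 0, 5, -0.38, -0.45, 0, 0, 0, 0, 5, -0.38, -0.45, 0, 0, 0, 0, 5, -0.38, -0.45, 0, 0, 0, 0, 5, -0.38, -0.45, 0, 0, 0, 0, 5, -0.35, -0.42, 0, 0, 0, 0, 5, -0.25, -0.3, 0, 0, 0, 0, 5, -0.13, -0.16, 0, 0, 0, 0, 5, 0, 0, 0, 0, 0, 0, 5, 0, 0, 0.4, 0, 0, 0, 5, 0, 0, 0.4, 0, 0, 0, 5, 0, 0, 0.1, 0, 0, 0, 5, 0, 0, 0, 0, 0, 0, 5, 0, 0, 0, 0, 0, 0, 5])

```text
t: 50.28
tool_pos: [0.4955, -0.3898, 0.102]
tool_rot: [0.93, 2.999, -0.002]
contact_force: [0.8, 0.5, -0.7]
opening: 0.0147
grip_force: 41.2
```

Run:
```python
from held import *
o=obs();p=o["tool_pos"];place(-50,zt=.052)
x,y=NOT[-50];legs([(x,y,.052,.969)])
```

```text
t 50.27 tcp [ 0.4955 -0.3898  0.102 ] rot [ 9.300e-01  2.999e+00 -2.000e-03] q [-0.78  0.17  1.71  0.    1.26 -1.75] open 0.0147
leg (0.4948, -0.3892, 0.15, 0.969) turn az 0.00 shift [ 0.02  0.   -0.8 ] norm 0.80
leg (0.4948, -0.3892, 0.052, None) turn az 0.00 shift [0.   0.   1.63] norm 1.63
leg (0.4948, -0.3892, 0.052, 0.969) turn az 0.00 shift [0.02 0.   0.83] norm 0.83
```

Call:
jog_arm(commands=[0, 0, 0.25, 0, 0, 0, 5, 0, 0, 0.25, 0, 0, 0, 5, 0, 0, 0.2, 0, 0, 0, 5, 0, 0, 0.12, 0, 0, 0, 5, 0, 0, 0, 0, 0, 0, 5, 0, 0, 0, 0, 0, 0, 5])

```text
t: 51.02
tool_pos: [0.495, -0.3896, 0.0517]
tool_rot: [0.931, 3.0, -0.0]
contact_force: [1.2, 0.5, 0.2]
opening: 0.0144
grip_force: 41.3
```

Call:
jog_arm(commands=[0, 0, 0, 0, 0, 0, 20, 0, 0, 0, 0, 0, 0, 30, 0, 0, 0, 0, 0, 0, 30, 0, 0, -0.2, 0, 0, 0, 30, 0, 0, -0.5, 0, 0, 0, 30, 0, 0, -0.8, 0, 0, 0, 30, 0, 0, -0.7, 0, 0, 0, 30, 0, 0, 0, 0, 0, 0, 30, 0, 0, 0, 0, 0, 0, 30])

```text
t: 52.15
tool_pos: [0.4947, -0.3893, 0.1835]
tool_rot: [0.931, 3.0, -0.0]
contact_force: [-0.1, 0.5, -0.4]
opening: 0.03
grip_force: 0.0
```

Run:
```python
from held import *
o=obs()
for c in("top","scene"):
    d=eyes.get_image(c);print(c);handles(d,cloud(d))
held(*NOT[-50],.06,r=.07)
legs([(.3675,-.2555,.18,1.2+np.pi/2-np.pi),(.3675,-.2555,.0055,None)])
print("force-turn",(.969-(1.2-np.pi/2))/.1)
```

```text
t 52.15 tcp [ 0.4947 -0.3893  0.1835] rot [ 0.931  3.    -0.   ] q [-0.78  0.1   1.65 -0.    1.4  -1.75] open 0.03
top
   rasp 423 [ 0.5857 -0.2771] [100.6  77.8] -0.603 z [0.007 0.041 0.06 ]
   rasp 81 [ 0.5343 -0.3229] [62.8 29.3] -0.667 z [0.006 0.011 0.057]
   rasp 162 [ 0.5249 -0.2661] [126.7  21.3] 0.95 z [0.006 0.01  0.015]
   spatula 1116 [ 0.5665 -0.2922] [131.2 120. ] 0.967 z [0.007 0.013 0.06 ]
   needle 289 [ 0.2607 -0.4346] [126.7  17.3] -0.258 z [0.014 0.018 0.021]
scene
   rasp 287 [ 0.5651 -0.2915] [112.5 111.7] 0.975 z [0.009 0.053 0.059]
   rasp 62 [ 0.5873 -0.248 ] [52.3 24. ] 1.231 z [0.007 0.009 0.011]
   spatula 1068 [ 0.538  -0.3254] [235.2 112.4] 0.938 z [0.008 0.012 0.059]
   loop 148 [ 0.4796 -0.4067] [108.6 106. ] 0.85 z [0.048 0.057 0.06 ]
   needle 170 [ 0.2638 -0.4272] [128.8  28.1] -0.269 z [0.008 0.016 0.019]
   needle 89 [ 0.3691 -0.2523] [101.1  15.1] 1.216 z [0.01  0.013 0.016]
scene spatula 120 [ 0.5246 -0.3441] [97.  19.2] -0.595 z [0.047 0.057 0.061]
scene loop 148 [ 0.4971 -0.3824] [102.6  61.1] -1.045 z [0.048 0.057 0.06 ]
leg (0.3675, -0.2555, 0.18, -0.3707963267948964) turn az 13.40 shift [ 1.3  -2.77  0.02] norm 3.06
leg (0.3675, -0.2555, 0.0055, None) turn az 0.00 shift [0.   0.   2.91] norm 2.91
force-turn 13.397963267948967
```

Call:
jog_arm(commands=[0, 0, 0, 0, 0, 0.96, 40, 0, 0, 0, 0, 0, 0.96, 40, 0, 0, 0, 0, 0, 0.96, 40, 0, 0, 0, 0, 0, 0.96, 40, 0, 0, 0, 0, 0, 0.96, 40, 0, 0, 0, 0, 0, 0.96, 40, 0, 0, 0, 0, 0, 0.96, 40, 0, 0, 0, 0, 0, 0.96, 40, 0, 0, 0, 0, 0, 0.95, 40, 0, 0, 0, 0, 0, 0.95, 40, 0, 0, 0, 0, 0, 0.95, 40, 0, 0, 0, 0, 0, 0.95, 40, 0, 0, 0, 0, 0, 0.96, 40, 0, 0, 0, 0, 0, 0.96, 40, 0.32, -0.69, 0, 0, 0, 0, 40, 0.32, -0.69, 0, 0, 0, 0, 40, 0.33, -0.69, 0, 0, 0, 0, 40, 0.33, -0.7, 0, 0, 0, 0, 40, 0, 0, 0, 0, 0, 0, 40])

```text
t: 54.72
tool_pos: [0.3663, -0.2542, 0.1815]
tool_rot: [-2.591, -1.773, 0.001]
contact_force: [0.1, -0.4, 0.2]
opening: 0.0401
grip_force: 0.0
```

Call:
jog_arm(commands=[0, 0, 0.7, 0, 0, 0, 40, 0, 0, 0.9, 0, 0, 0, 40, 0, 0, 0.8, 0, 0, 0, 40, 0, 0, 0.35, 0, 0, 0, 40, 0, 0, 0, 0, 0, 0, 40, 0, 0, 0, 0, 0, 0, 40])

```text
t: 55.48
tool_pos: [0.3691, -0.2574, 0.0193]
tool_rot: [2.592, 1.773, 0.0]
contact_force: [0.5, 0.2, 0.3]
opening: 0.0399
grip_force: 0.0
```

Run:
```python
from held import *
o=obs()
legs([(.3675,-.2555,.0055,1.2-np.pi/2)])
d=eyes.get_image("scene");handles(d,cloud(d));save(d,"scene11.png",(180,120,340,260),4.5)
```

```text
t 55.48 tcp [ 0.3691 -0.2574  0.0193] rot [2.592 1.773 0.   ] q [-0.77 -0.13  2.18 -0.    1.1  -0.4 ] open 0.0399
leg (0.3675, -0.2555, 0.0055, -0.3707963267948966) turn az -0.00 shift [ 0.02 -0.04  0.23] norm 0.23
   rasp 286 [ 0.5661 -0.285 ] [125.  112.5] 0.896 z [0.008 0.052 0.059]
   rasp 58 [ 0.5876 -0.249 ] [54.6 24. ] 1.228 z [0.007 0.01  0.011]
   spatula 1073 [ 0.538  -0.3258] [234.1 112.5] 0.938 z [0.008 0.012 0.059]
   loop 150 [ 0.4809 -0.4082] [107.5 106.1] 0.923 z [0.048 0.057 0.06 ]
   needle 79 [ 0.2943 -0.4376] [62.5 20.4] -0.232 z [0.008 0.016 0.019]
   needle 80 [ 0.3686 -0.2542] [103.6  13.8] 1.183 z [0.01  0.013 0.015]
```

View pics/scene11.png

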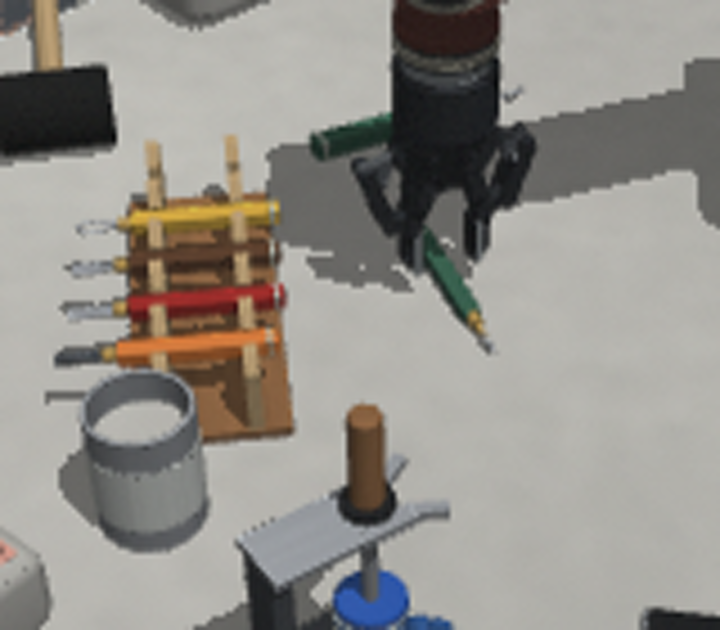

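Four tools lie in the rack (yellow, brown, red and orange). The fingers straddle the small green needle at (440,245).

Call:
jog_arm(commands=[0.02, -0.04, 0, 0, 0, 0, 40, 0, 0, 0.23, 0, 0, 0, 40, 0, 0, 0, 0, 0, 0, 25, 0, 0, 0, 0, 0, 0, 5, 0, 0, 0, 0, 0, 0, 5, 0, 0, 0, 0, 0, 0, 5, 0, 0, 0, 0, 0, 0, 5, 0, 0, -0.3, 0, 0, 0, 5, 0, 0, -0.7, 0, 0, 0, 5, 0, 0, -0.9, 0, 0, 0, 5, 0, 0, -0.6, 0, 0, 0, 5, 0, 0, 0, 0, 0, 0, 5])

```text
t: 57.02
tool_pos: [0.3682, -0.2562, 0.1585]
tool_rot: [2.587, 1.769, 0.002]
contact_force: [-0.6, -0.6, -0.9]
opening: 0.0146
grip_force: 41.4
```

Call:
jog_arm(commands=[0, 0, 0, 0, 0, 0.95, 5, 0, 0, 0, 0, 0, 0.95, 5, 0, 0, 0, 0, 0, 0.95, 5, 0, 0, 0, 0, 0, 0.95, 5, 0, 0, 0, 0, 0, 0.95, 5, 0, 0, 0, 0, 0, 0.95, 5, 0, 0, 0, 0, 0, 0.95, 5, 0, 0, 0, 0, 0, 0.95, 5, 0, 0, 0, 0, 0, 0.95, 5, 0, 0, 0, 0, 0, 0.95, 5, 0, 0, 0, 0, 0, 0.95, 5, 0, 0, 0, 0, 0, 0.95, 5, 0, 0, 0, 0, 0, 0.95, 5, 0, 0, 0, 0, 0, 0.95, 5, 0, 0, 0, 0, 0, 0.95, 5, 0, 0, 0, 0, 0, 0.95, 5, 0, 0, 0, 0, 0, 0.95, 5, 0, 0, 0, 0, 0, 0.95, 5, 0, 0, 0, 0, 0, 0.95, 5])

```text
t: 59.4
tool_pos: [0.3655, -0.2536, 0.1522]
tool_rot: [-2.996, 0.94, 0.005]
contact_force: [-0.8, 1.0, -0.8]
opening: 0.0147
grip_force: 41.3
```

Run:
```python
from held import *
o=obs();p=o["tool_pos"];held(*p);place(-100,zt=.052)
```

```text
t 59.4 tcp [ 0.3655 -0.2536  0.1522] rot [-2.996  0.94   0.005] q [-0.77 -0.34  2.1   0.    1.39  1.4 ] open 0.0147
top needle 48 [ 0.3348 -0.2343] [25.6 10.8] -0.647 z [0.157 0.162 0.165]
scene needle 128 [ 0.3669 -0.25  ] [113.8  19.7] -0.636 z [0.151 0.16  0.163]
leg (0.4665, -0.4304, 0.15, 0.969) turn az -0.03 shift [3.05 1.48 0.04] norm 3.39
leg (0.4665, -0.4304, 0.052, None) turn az 0.00 shift [0.   0.   1.63] norm 1.63
```

Call:
jog_arm(commands=[0.2, 0.1, 0, 0, 0, 0, 5, 0.45, 0.22, 0, 0, 0, 0, 5, 0.45, 0.22, 0, 0, 0, 0, 5, 0.45, 0.22, 0, 0, 0, 0, 5, 0.45, 0.22, 0, 0, 0, 0, 5, 0.45, 0.22, 0, 0, 0, 0, 5, 0.35, 0.17, 0, 0, 0, 0, 5, 0.25, 0.11, 0, 0, 0, 0, 5, 0, 0, 0, 0, 0, 0, 5, 0, 0, 0.4, 0, 0, 0, 5, 0, 0, 0.4, 0, 0, 0, 5, 0, 0, 0.1, 0, 0, 0, 5, 0, 0, 0, 0, 0, 0, 5, 0, 0, 0, 0, 0, 0, 5])

```text
t: 61.25
tool_pos: [0.4669, -0.4322, 0.1019]
tool_rot: [2.998, -0.935, 0.003]
contact_force: [0.3, 0.6, -0.3]
opening: 0.0145
grip_force: 41.3
```

Run:
```python
from held import *
o=obs();p=o["tool_pos"]
x,y=NOT[-100];legs([(x,y,.052,.969)])
```

```text
t 61.25 tcp [ 0.4669 -0.4322  0.1019] rot [ 2.998 -0.935  0.003] q [-0.86  0.19  1.69 -0.    1.26  1.31] open 0.0145
leg (0.4665, -0.4304, 0.052, 0.969) turn az -0.03 shift [-0.02 -0.02  0.83] norm 0.83
```

Call:
jog_arm(commands=[-0.02, -0.02, 0.25, 0, 0, 0, 5, 0, 0, 0.25, 0, 0, 0, 5, 0, 0, 0.2, 0, 0, 0, 5, 0, 0, 0.12, 0, 0, 0, 5, 0, 0, 0, 0, 0, 0, 5, 0, 0, 0, 0, 0, 0, 5])

```text
t: 62.0
tool_pos: [0.4663, -0.4302, 0.0517]
tool_rot: [2.999, -0.936, 0.001]
contact_force: [-1.1, 0.3, -1.6]
opening: 0.0148
grip_force: 41.4
```

Call:
jog_arm(commands=[0, 0, 0, 0, 0, 0, 20, 0, 0, 0, 0, 0, 0, 30, 0, 0, 0, 0, 0, 0, 30, 0, 0, -0.2, 0, 0, 0, 30, 0, 0, -0.5, 0, 0, 0, 30, 0, 0, -0.8, 0, 0, 0, 30, 0, 0, -0.8, 0, 0, 0, 30, 0.9, 0, -0.2, 0, 0, 0, 30, -0.9, 0, -0.2, 0, 0, 0, 30, -0.9, 0, 0, 0, 0, 0, 30, -0.9, 0, 0, 0, 0, 0, 30, -0.9, 0, 0, 0, 0, 0, 30, -0.9, 0, 0, 0, 0, 0, 30, 0, 0, 0, 0, 0, 0, 30, 0, 0, 0, 0, 0, 0, 30])

```text
t: 63.88
tool_pos: [0.2888, -0.3076, 0.2145]
tool_rot: [2.997, -0.936, 0.004]
contact_force: [0.1, 0.2, 0.4]
opening: 0.0299
grip_force: 0.0
```

Run:
```python
from pot import *
obs()
C=np.array([.5231,-.348]);ax=np.array([.825,-.566]);ay=np.array([.566,.824])
for c in("top","scene"):
    d=eyes.get_image(c);P=cloud(d);hsv=cv2.cvtColor(d["image"],cv2.COLOR_RGB2HSV).astype(int);save(d,c+"12.png",(310,140,440,270) if c=="top" else (180,120,340,260),4.5)
    U=(P[...,:2]-C)@ax;V=(P[...,:2]-C)@ay;Z=P[...,2]
    for n in(-100,-50,0,50,100):
        m=(abs(V-n/1000)<.011)&(abs(U)<.1)&(Z>.05)&(Z<.066);q=np.c_[U[m],V[m]];k=abs(U[m])<.05
        print(c,n,m.sum(),"x",np.round(np.percentile(U[m],[1,99]),3),"y",np.round(np.median(V[m]),4),"yaw",np.round(np.polyfit(U[m][k],V[m][k],1)[0],3),"z",np.round(np.percentile(Z[m],[50,95]),3))
    X,Y=P[...,0],P[...,1];g=(np.hypot(X-.66,Y+.003)<.025)&(Z>.16)&(Z<.23);print("grip",np.round(P[g].mean(0),4),np.round(P[g].max(0),3))
pot(.5556,.269)
```

```text
t 63.88 tcp [ 0.2888 -0.3076  0.2145] rot [ 2.997 -0.936  0.004] q [-0.99 -0.46  2.08  0.    1.52  1.18] open 0.0299
top -100 270 x [-0.06   0.081] y -0.1018 yaw 0.003 z [0.058 0.063]
top -50 267 x [-0.058  0.083] y -0.0521 yaw 0.002 z [0.058 0.062]
top 0 286 x [-0.056  0.091] y -0.0024 yaw -0.003 z [0.058 0.062]
top 50 276 x [-0.055  0.091] y 0.0477 yaw -0.003 z [0.057 0.062]
top 100 244 x [-0.048  0.095] y 0.0966 yaw -0.0 z [0.058 0.062]
grip [ 0.652  -0.0091  0.1995] [0.665 0.001 0.221]
scene -100 132 x [-0.059  0.083] y -0.0958 yaw -0.005 z [0.057 0.061]
scene -50 153 x [-0.059  0.086] y -0.0454 yaw 0.009 z [0.057 0.061]
scene 0 170 x [-0.055  0.087] y 0.0044 yaw -0.004 z [0.057 0.061]
scene 50 178 x [-0.055  0.09 ] y 0.0542 yaw 0.009 z [0.057 0.061]
scene 100 214 x [-0.048  0.096] y 0.103 yaw 0.009 z [0.057 0.06 ]
grip [0.6616 0.0011 0.1932] [0.669 0.009 0.218]
top pot [0.554  0.2665 0.0557] 249
scene pot [0.5573 0.2723 0.0555] 415
mean [0.5556 0.2694]
```

View pics/scene12.png

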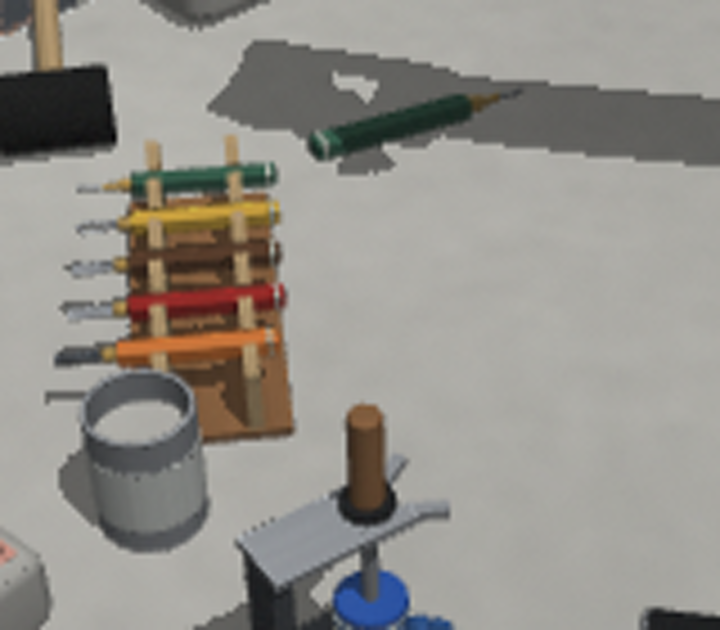

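All four tools lie level in their notches with the red knife between them, working ends away. The brush hangs home and the pot is within about 2 mm of the ring centre, so I'm handing in.

```bash
python3 -c "
from station import job
print(job.finish_job())"
```

```text
the job is handed in; nothing more can be done
None
```

I handed the job in at about 64 s with every step carried out: the pot is on the white ring, it has had its three strokes, the brush is back in its fork, and the rasp, spatula, loop and small needle are in rack notches; the hand-in returned no verdict.

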